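# Hold the hardness tester on the ringed spot of a casting sample

## Task

Pull the orange hardness tester up out of its charging dock against the spring catch, and press its sprung tip gently onto the middle of the red ring on the sloping white sample, with the tester square to the sample's sloping face and the tip pushed about half-way in. Finish while still holding it there, steady, with your grip on it; do not touch the sample with the blue ring, and leave the pot, tape, bottle and eraser where they are.

Things in the scene. Friction and masses are not known exactly. Their poses are not given: they have to be found in the camera images.
- tester_grip (a point): Centre of the hardness tester's round orange grip (28 mm diameter, from 43 mm below to 26 mm above this point, four black rings round its lower part; a black 30 mm head, 8 mm high, on top). Grip it in any yaw. z axis runs along the tester from tip to head (up while docked). The free tip lies 85 mm from this point along -z. Docked, this point is 94 mm above the table.
- tester_tip (a point): End of the tester's dark sprung tip, on the axis; z axis along the tester toward the head.
- tester_plunger (a joint): How far the sprung tip is pushed into the tester, m: 0 free, 0.010 fully in (then the hard foot would strike the sample). The spring pushes back with 1 N at the start of travel, 3 N at half travel (0.005), 5 N at the end.
- tester: The whole loose hardness tester, 119 mm long, 110 to 200 g. Origin at the free tip on the axis, z toward the head. From the tip up: dark sprung tip 6 mm thick and 10 mm long, steel stem 18 mm thick and 26 mm long with a narrower neck, aluminium collar 33 mm wide and 6 mm high, orange grip, black head.
- dock: Black charging dock fixed to the table, 56 x 50 x 45 mm high on a grey 88 x 72 mm foot plate; origin centre of underside. The tester stands upright in its round well, collar on the dock's top. Two sprung balls catch its neck: pulling straight up takes about 6 to 10 N over the first 10 mm; it is clear after 36 mm. The dock and the two rests may each stand in any of three places.
- red_spot (a point): Centre of the red ring (14 mm inside, 20 mm outside diameter, red dot in the middle) on a white 56 x 50 x 8 mm sample, 41 mm above the table. z axis points out of the face, square to it. The face slopes 20 degrees, down toward the rest's front (-x of the rest), so z leans 20 degrees from vertical toward that front.
- rest_red: Aluminium sample rest fixed to the table, base plate 84 x 68 mm, carrying the sample with the red ring on its sloping top (low edge at its front, -x; about 50 mm high at the back); origin centre of underside. Its front faces the robot, turned up to 0.4 rad either way.
- rest_blue: The same rest with a sample that has a blue ring; must not be touched.
- paint_pot: Small paint pot with black lid, 39 mm diameter, 46 mm high; bystander.
- tape: Roll of beige tape lying flat, 104 mm across, 25 mm high; bystander.
- bottle: Brown dropper bottle, 34 mm diameter, 102 mm high; bystander.
- eraser: White eraser in a blue sleeve, 21 x 45 x 13 mm; bystander.

How it is judged:
By the outcome, as a careful person would: the job done as asked, in the order asked, and still so for the second after the job is handed in, while the arm keeps its last pose, push and grip.
It also fails if it takes over 32 s, if anything falls off the work surface, if the arm or the gripper's body presses on something with over 40 N, if the wrist force passes 120 N, or if a joint passes its speed limit or range.

## Robot

A 6-joint arm with a two-finger parallel gripper is mounted at the origin on a cart in front of the work surface, level with it; the furniture and walls round the work are solid. World frame = base frame: x ahead of the robot, y to its left, z up, the work surface at z = 0. Lengths are in mm, angles in rad, forces in N, time in s.
With the tool pointing down it reaches from about 350 to 775 mm from the base axis. Payload 7.3 kg.
Tool frame: the origin (TCP) lies between the finger pads; the fingertips stand 25 mm ahead of it and the grasp point (between the pads) lies 6 mm ahead of it; z points along the fingers, y is the line along which they close (so a half turn about z gives the same grasp; the last joint's range is limited). The gripper opens to 92 mm and grips with 3 to 60 N. Pads are 19 mm wide; open, the fingers measure 130 mm over their backs; the gripper's body (75 mm by 190 mm) begins 47 mm behind the grasp point.
Start: joints at [1.07, 0.342, 1.524, -0, 1.275, -0.146], TCP at [182.373, 492.326, 222.541] pointing down, gripper open.
Joint ranges: [-2.53, 2.53], [-0.77, 2.02], [0.04, 2.7], [-1, 4.14], [0.28, 2.66], [-3.11, 3.11]. Speed limits (rad/s): [2.57, 2.57, 3.14, 3.14, 3.14, 3.14].

## Interface

Orientations are given as [roll, pitch, yaw] about the fixed x, y, z axes, in that order (R = Rz(yaw) Ry(pitch) Rx(roll)).
In Python, from plant import bot gives the robot as it stands.
- The arm moves only by the tool play_rows, never from a script. Its argument "commands" is a list of rows, each an object of numbers: "x", "y", "z": the shift along the tool's x, y, z in m; "twist": the turn about the tool's z in degrees. In form: [{"x": .., "y": .., "z": .., "twist": ..}, ...]. A call has exactly 8 rows; each row is the pose to reach, as a shift and turn from the pose commanded when the call began, along the tool's axes at that moment; what a row does not reach only later rows make up. A row lasts 1/10 s, in which the tool goes at most 50 mm and 8.59 degrees, less where a joint would pass 70% of its speed; a pose out of reach is approached as far as the arm can. A call with a gripper value outside its range is refused whole. "jaw" is the closure, from 0 (fully open) to 1 (shut), set as the call begins (left out, the last holds). The fingers move at their own pace and stop on an object; the grip force is fixed at half the most. Time passes only in rows, so rows that repeat a pose let the fingers close, or fill a call up. It gives the time, the measured TCP pose, the force, the opening and the grip force at its end, in the units of the state.
- bot.get_obs(): the state, without advancing time (a new reading comes with each control period).
- bot.capture(name): name is "side" or "top"; returns a dict with "pixels" (420x560x3 uint8, red, green, blue), "fx", "fy", "cx", "cy" (pixels), "eye" and "rotation" of the camera in the world. Camera axes: x right, y down, z forward; pixel columns grow to the right and rows downward; lengths in mm; the calibration is good to about 2 mm. A picture is of the moment at which its call begins. There is no depth.
- bot.close_job(): hands the job in; it is judged then, once.
The state is a dict: "time": time; "joint_positions": joint angles; "dq": joint speeds; "tau": joint torques, N m; "tool_pos": TCP position; "tcp_rot": TCP orientation; "contact_force": force on the tool from outside, world axes, zero at the start; "moment": the same for the moment, N m; "grip_width": finger opening in mm; "finger_force": force on a finger pad.
Only numpy, scipy, OpenCV 4.12 (cv2) and the standard library are available. Lean on these libraries where they do the work, as an engineer would, in place of code of your own. Each camera call takes 0.05 s, during which the arm holds its last target. There are 200 camera calls.

## Working session

There is one attempt and no reset: what is moved stays moved. The work goes in short steps, Python scripts to look and compute and a tool call to move; the robot and the scene stay as the last step left them, time stands still between calls to the robot, and variables do not carry over. Pictures are saved under pics/ and viewed, at most 10 in all, crops included, and the job is handed in when it is done.

Besides the shell and the picture viewer there is one more tool, called after ">>>" as a command line: name --argument value ..., lists and objects as JSON in quotes. play_rows: Moves the arm, as the interface text tells. Its arguments: {"type":"object","properties":{"commands":{"type":"array"},"jaw":{"type":"number"}},"required":["commands"]}

```bash
ls; mkdir -p pics; python3 - <<'E'
from plant import bot
import cv2,numpy as np,pickle
o=bot.get_obs(); print(o)
for n in("side","top"):
    c=bot.capture(n); pickle.dump(c,open(f"{n}.pkl","wb")); cv2.imwrite(f"pics/{n}0.png",c["pixels"][:,:,::-1])
    print(n,c["fx"],c["fy"],c["cx"],c["cy"],c["eye"],c["rotation"])
E
```

```text
pics
{'time': 0.0, 'joint_positions': array([ 1.07001255e+00,  3.42708172e-01,  1.52503703e+00,  1.05061942e-05,
        1.27538922e+00, -1.45988007e-01]), 'dq': array([ 4.52610113e-04,  3.89041619e-04, -2.52526714e-04, -1.12421865e-03,
       -3.02268758e-05,  3.24226301e-04]), 'tau': array([-1.18357897e-03, -4.31240809e+01, -2.44220656e+01,  7.13118422e-02,
        5.60176594e-02, -8.52393305e-05]), 'tool_pos': array([182.15075932, 491.94037221, 221.84553504]), 'tcp_rot': array([-3.14006875e+00, -2.34220243e-04,  2.78679364e+00]), 'contact_force': array([-0.58333993,  0.67700358, -0.09185484]), 'moment': array([ 0.01338759,  0.04015184, -0.07971921]), 'finger_force': 0.0, 'grip_width': 91.60736196674428}
side 427.4662728930527 427.4662728930527 279.6228107286967 210.52750691129606 [389.23783393 797.97403241 411.20326778] [-1.95319433 -0.02384076 -2.93210193]
top 402.0418024353992 402.0418024353992 277.9614533877111 211.80426217012803 [ 373.72384063    2.05598499 1011.8663795 ] [-2.95578308e+00  4.58299533e-04 -1.58078604e+00]
```

View pics/side0.png

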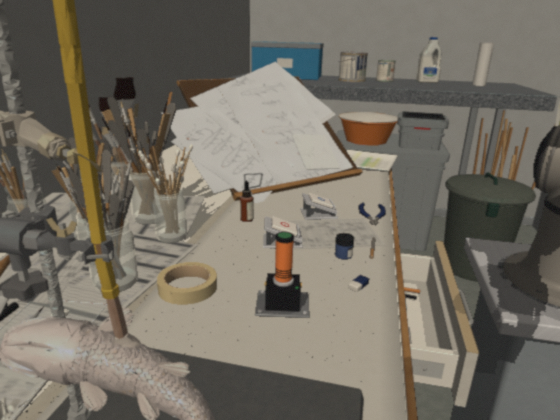

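View pics/top0.png

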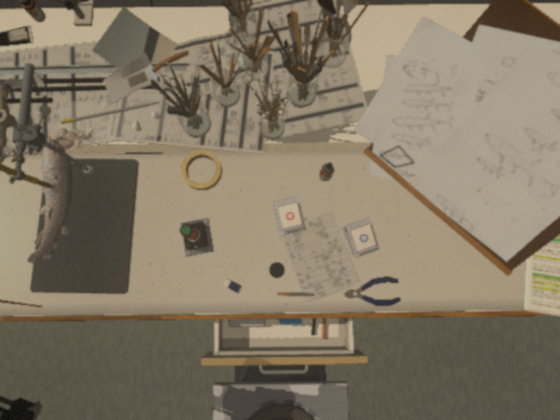

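The side view shows the tester at (284,260), the red sample at (284,228) and the blue one at (320,205). In the top view the tester head is at about (187,232), the red ring at (290,216) and the blue ring at (364,238).

```bash
cat > h.py <<'E'
import numpy as np,cv2,pickle
from scipy.spatial.transform import Rotation as R
def RM(r): return R.from_euler('xyz',r).as_matrix()
def load(n): return pickle.load(open(f"{n}.pkl","rb"))
def ray(c,u,v):
    d=RM(c["rotation"])@np.array([(u-c["cx"])/c["fx"],(v-c["cy"])/c["fy"],1]); return np.array(c["eye"]),d/np.linalg.norm(d)
def plane(c,u,v,z):
    e,d=ray(c,u,v); return e+d*(z-e[2])/d[2]
def tri(c1,p1,c2,p2):
    e1,d1=ray(c1,*p1);e2,d2=ray(c2,*p2)
    t=np.linalg.lstsq(np.c_[d1,-d2],e2-e1,rcond=None)[0]
    a,b=e1+t[0]*d1,e2+t[1]*d2; return (a+b)/2,np.linalg.norm(a-b)
def proj(c,p):
    q=RM(c["rotation"]).T@(np.array(p)-c["eye"]); return np.array([c["cx"]+c["fx"]*q[0]/q[2],c["cy"]+c["fy"]*q[1]/q[2]])
def blobs(c,lo,hi,amin=6,roi=None):
    h=cv2.cvtColor(c["pixels"],cv2.COLOR_RGB2HSV); m=cv2.inRange(h,np.array(lo),np.array(hi))
    if lo[0]==0: m|=cv2.inRange(h,np.array([174,lo[1],lo[2]]),np.array([180,hi[1],hi[2]]))
    if roi: z=np.zeros_like(m); x0,y0,x1,y1=roi; z[y0:y1,x0:x1]=m[y0:y1,x0:x1]; m=z
    n,l,s,ce=cv2.connectedComponentsWithStats(m)
    return [(s[i].tolist(),ce[i].round(2).tolist()) for i in range(1,n) if s[i][4]>=amin],m
E
python3 - <<'E'
from h import *
S,T=load("side"),load("top")
for n,c,roi in(("S",S,(230,170,380,330)),("T",T,(160,180,400,270))):
    print(n,"org",blobs(c,(0,140,60),(22,255,255),6,roi)[0])
    print(n,"blue",blobs(c,(100,70,60),(130,255,255),6,roi)[0])
a=S["pixels"][185:325,240:380]; b=T["pixels"][185:275,165:245]; d=T["pixels"][190:260,265:385]
f=lambda i,w,h:cv2.resize(i,(w,h),interpolation=cv2.INTER_CUBIC)
im=np.zeros((600,800,3),np.uint8); im[:350,:350]=f(a,350,350); im[:405,400:760]=f(b,360,405)
im[400:600,:343]=f(d,343,200); 
cv2.imwrite("pics/crop.png",im[:,:,::-1])
E
```

```text
S org [([253, 170, 107, 23, 335], [310.5, 180.36]), ([234, 193, 8, 5, 26], [237.08, 194.42]), ([239, 198, 13, 23, 102], [243.76, 208.22]), ([275, 241, 18, 41, 618], [283.24, 260.95])]
S blue [([360, 204, 9, 13, 36], [362.75, 210.08]), ([336, 245, 14, 14, 129], [341.65, 251.49]), ([355, 276, 13, 8, 52], [361.15, 279.08])]
T org [([189, 231, 7, 7, 20], [192.65, 234.95])]
T blue []
```

View pics/crop.png

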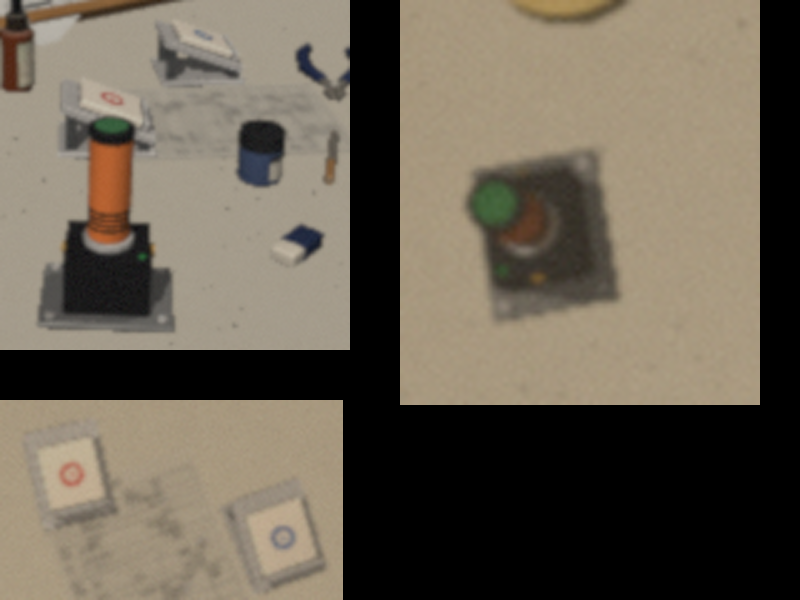

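The crop shows the tester's green-topped head at about side (284,235) and top (186,230). The red ring is at about side (285,224) and top (290,216), with the cream sample outline clear in both views.

```bash
python3 - <<'E'
from h import *
S,T=load("side"),load("top")
def wc(c,roi,w):
    x0,y0,x1,y1=roi; p=cv2.GaussianBlur(c["pixels"],(0,0),.5)[y0:y1,x0:x1].astype(float); v=np.clip(w(p),0,None)
    yy,xx=np.mgrid[y0:y1,x0:x1]; return np.array([(xx*v).sum(),(yy*v).sum()])/v.sum(), v.max().round(1), (v>0).sum()
g=lambda p:(p[...,1]-np.maximum(p[...,0],p[...,2])-12)
gs=wc(S,(270,225,300,245),g); gt=wc(T,(175,220,200,240),g); print(gs,gt,tri(S,gs[0],T,gt[0]))
r=lambda p:(p[...,0]-p[...,1]-45)
rs=wc(S,(272,215,298,231),r); rt=wc(T,(280,206,300,226),r); print(rs,rt)
P,e=tri(S,rs[0],T,rt[0]); print("red",P,e)
# white sample: bright, in top view
for n,c,roi,ctr in(("T",T,(268,190,312,240),rt[0]),("S",S,(262,210,305,240),rs[0])):
    x0,y0,x1,y1=roi; k=c["pixels"][y0:y1,x0:x1]; v=k.max(2); print(n,"V",np.percentile(v,[10,50,80,90,98]))
    hs=cv2.cvtColor(k,cv2.COLOR_RGB2HSV)
    best=None
    m=(v>np.percentile(v,98)*0.87).astype(np.uint8)
    m=cv2.morphologyEx(m,cv2.MORPH_OPEN,np.ones((2,2)))
    cs=cv2.findContours(m,cv2.RETR_EXTERNAL,cv2.CHAIN_APPROX_NONE)[0]; q=max(cs,key=cv2.contourArea)+np.array([x0,y0]); 
    print(cv2.minAreaRect(q),cv2.contourArea(q)); 
    b=cv2.boxPoints(cv2.minAreaRect(q)); 
    if n=="T": print([plane(c,*x,41).round(1).tolist() for x in b])
# dock corners by foot plate outline in top crop (z~8)
cor=[(165+(a-400)/4.5,185+b/4.5) for a,b in((472,172),(598,152),(616,298),(497,320))]
q=np.array([plane(T,*x,8) for x in cor]); print(q.round(0),q.mean(0))
E
```

```text
(array([284.22330097, 234.77864078]), np.float64(22.0), np.int64(70)) (array([185.46681665, 229.75253093]), np.float64(21.0), np.int64(68)) (array([501.08631473, 206.1996854 , 128.73112324]), np.float64(0.453460322961647))
(array([281., 223.]), np.float64(4.0), np.int64(1)) (array([289.79775281, 216.31460674]), np.float64(15.0), np.int64(37))
red [548.52954492 -27.6668409   43.52754147] 8.527426013132045
T V [143. 166. 171. 189. 193.]
((289.9588317871094, 216.064697265625), (22.018444061279297, 19.63220977783203), 77.47119140625) 392.0
[[567.1, 0.5, 41.0], [577.4, -46.9, 41.0], [523.6, -57.5, 41.0], [513.6, -10.6, 41.0]]
S V [ 84.9 160.  167.  181.  189. ]
((285.0498046875, 224.81329345703125), (27.827566146850586, 13.14079475402832), 14.931416511535645) 248.0
[[536. 246.   8.]
 [546. 175.   8.]
 [464. 164.   8.]
 [452. 229.   8.]] [499.55916284 203.6008646    8.        ]
```

```bash
cat >> h.py <<'E'
def goto(o,p,yaw=None):
    "tool-axis shift (m) and twist (deg) from measured pose to TCP p, tool y-axis heading yaw"
    M=RM(o["tcp_rot"]); d=M.T@(np.array(p)-o["tool_pos"])/1000; h=np.arctan2(M[1,1],M[0,1])
    return d.round(4), (None if yaw is None else np.degrees(h-yaw).round(2))
E
python3 - <<'E'
from h import *
from plant import bot
S,T=load("side"),load("top")
def wc(c,roi,w):
    x0,y0,x1,y1=roi; p=c["pixels"][y0:y1,x0:x1].astype(float); v=np.clip(w(p),0,None)
    yy,xx=np.mgrid[y0:y1,x0:x1]; return np.array([(xx*v).sum(),(yy*v).sum()])/v.sum(), (v>0).sum()
p=S["pixels"][218:232,275:297].astype(int); print((p[...,0]-p[...,1]))
r=lambda k:(lambda p:(p[...,0]-p[...,1]-k))
rt=wc(T,(280,206,300,226),r(45))
for k in(24,28,32):
    rs=wc(S,(277,219,294,229),r(k)); print(k,rs,rt,tri(S,rs[0],T,rt[0]))
print("plane41",plane(T,*rt[0],41), proj(S,plane(T,*rt[0],41)))
print(proj(S,[501,206,94]),proj(T,[501,206,94]))
# yaw with the sloping plane: side edges of sample cast on tilted plane
P=plane(T,*rt[0],41)
b=cv2.boxPoints(((289.9588,216.0647),(22.018,19.632),77.471))
for it,yaw in ((0,.21),(1,.21)):
    n=np.array([-np.sin(.349)*np.cos(yaw),-np.sin(.349)*np.sin(yaw),np.cos(.349)])
    q=[]
    for x in b:
        e,d=ray(T,*x); q.append(e+d*(n@(P-e))/(n@d))
    q=np.array(q)
print(q.round(1),[np.linalg.norm(q[i]-q[(i+1)%4]).round(1) for i in range(4)],[np.arctan2(*(q[(i+1)%4]-q[i])[[1,0]]).round(3) for i in range(4)])
o=bot.get_obs(); print(goto(o,[501,206,150],.21+np.pi/2),goto(o,[501,206,100]))
E
```

```text
[[12 12 11 11 10  9  9  9  9  9  8  7  9  9  8  9  8  8 10  9  9  9]
 [10 11 10 11  9 10 10 11  9 10  8 10  8  9  9  7  8 10  8  8  9  9]
 [11 11 12 11 12 11 12 12 10 11 10  9  9  8  9  9  8  8  8  8  7  7]
 [11 11 11 10 12 16 19 20 19 18 16 13 11  9  7  8  8  8  8  7  7  8]
 [12 11 11 12 15 30 48 44 39 39 32 23 17 12 11 10  9  8  8  8  6  7]
 [12 11 11 12 16 34 55 38 27 34 37 35 32 22 13 12 12 11 10  9  8  6]
 [11 12 11 12 12 22 40 43 32 36 36 28 38 38 21 11 11 11 12 12 11  8]
 [10 10 11 12 12 14 20 33 43 49 43 28 33 44 25 13 11 12 12 12 10  6]
 [10  6  9 10 10 10 13 17 23 34 43 42 41 41 28 16 11 12 12 12 11  8]
 [12 10 10  8  8  8 10  9 11 17 19 20 21 19 17 13 13 11 11 12 10  8]
 [10  9 11 10  9  9  8  6  7 10 10 10 11 12 12 12 12 11 12 11 11  9]
 [ 7  7  9 10 11 11 10  8 10  8  6  8  9  9 10 11 11 11 11 11 10  8]
 [ 4  4  6  8  8  9  8 11 10  9  9  8  6  7  9 10  9 11 12 10 10  9]
 [ 5  5  7  5  5  5  6  4  2  3  4  6  5  7  9  7  8 10 10 11  9 11]]
24 (array([284.15062762, 224.        ]), np.int64(36)) (array([289.70670391, 216.17597765]), np.int64(37)) (array([545.34993267, -27.
[... 268 characters left out ...]
8519, 224.0462963 ]), np.int64(27)) (array([289.70670391, 216.17597765]), np.int64(37)) (array([545.59876727, -27.89692622,  42.11646542]), np.float64(1.5306493622724355))
plane41 [545.02338682 -28.01217266  41.        ] [284.54215127 224.6062722 ]
[283.55122871 254.57122313] [188.98232048 232.0125458 ]
[[ 5.653e+02  5.000e-01  5.040e+01]
 [ 5.754e+02 -4.640e+01  5.040e+01]
 [ 5.251e+02 -5.810e+01  3.160e+01]
 [ 5.150e+02 -1.070e+01  3.160e+01]] [np.float64(48.0), np.float64(55.0), np.float64(48.5), np.float64(54.9)] [np.float64(-1.358), np.float64(-2.913), np.float64(1.781), np.float64(0.22)]
(array([-0.3983, -0.1573,  0.0721]), np.float64(-32.36)) (array([-0.3983, -0.1573,  0.1221]), None)
```

>>> play_rows --commands '[{"x": -0.04,"y": -0.016,"z": 0,"twist": -4},{"x": -0.085,"y": -0.034,"z": 0,"twist": -8},{"x": -0.13,"y": -0.052,"z": 0,"twist": -13},{"x": -0.175,"y": -0.07,"z": 0,"twist": -18},{"x": -0.22,"y": -0.087,"z": 0,"twist": -23},{"x": -0.265,"y": -0.105,"z": 0,"twist": -28},{"x": -0.31,"y": -0.122,"z": 0,"twist": -32.8},{"x": -0.35,"y": -0.138,"z": 0,"twist": -32.8}]' --jaw 0

```text
time: 0.9
tool_pos: [464.0, 239.4, 222.2]
tcp_rot: [-3.142, -0.0, -2.922]
contact_force: [-0.3, 1.0, 0.8]
grip_width: 91.6
finger_force: 0.0
```

```bash
python3 - <<'E'
from h import *
from plant import bot
o=bot.get_obs(); print(o["tool_pos"],o["tcp_rot"],o["contact_force"],goto(o,[501,206,100],.217+np.pi/2))
E
```

```text
[463.97470506 239.44829605 222.23369708] [-3.14152633e+00 -3.86669291e-04 -2.92223962e+00] [-0.27997517  0.97303788  0.83767178] (array([-0.0289, -0.0407,  0.1222]), np.float64(0.13))
```

>>> play_rows --commands '[{"x": -0.02,"y": -0.028,"z": 0,"twist": 0},{"x": -0.029,"y": -0.041,"z": 0,"twist": 0},{"x": -0.029,"y": -0.041,"z": 0.02,"twist": 0},{"x": -0.029,"y": -0.041,"z": 0.05,"twist": 0},{"x": -0.029,"y": -0.041,"z": 0.08,"twist": 0},{"x": -0.029,"y": -0.041,"z": 0.105,"twist": 0},{"x": -0.029,"y": -0.041,"z": 0.119,"twist": 0},{"x": -0.029,"y": -0.041,"z": 0.122,"twist": 0}]'

```text
time: 1.7
tool_pos: [498.0, 207.8, 98.6]
tcp_rot: [3.141, -0.004, -2.923]
contact_force: [0.4, -0.1, -0.2]
grip_width: 91.7
finger_force: 0.0
```

>>> play_rows --commands '[{"x": 0,"y": 0,"z": 0,"twist": 0},{"x": 0,"y": 0,"z": 0,"twist": 0},{"x": 0,"y": 0,"z": 0,"twist": 0},{"x": 0,"y": 0,"z": 0,"twist": 0},{"x": 0,"y": 0,"z": 0,"twist": 0},{"x": 0,"y": 0,"z": 0,"twist": 0},{"x": 0,"y": 0,"z": 0,"twist": 0},{"x": 0,"y": 0,"z": 0,"twist": 0}]' --jaw 1

```text
time: 2.5
tool_pos: [499.9, 207.6, 100.6]
tcp_rot: [3.142, 0.0, -2.924]
contact_force: [0.4, 0.8, 0.2]
grip_width: 32.6
finger_force: 0.1
```

```bash
python3 - <<'E'
from h import *
from plant import bot
o=bot.get_obs(); print(o["tool_pos"],o["tcp_rot"],o["contact_force"],o["grip_width"],o["finger_force"])
c=bot.capture("side"); pickle.dump(c,open("side1.pkl","wb")); cv2.imwrite("pics/s1.png",cv2.resize(c["pixels"][150:350,200:400],(600,600))[:,:,::-1])
E
```

```text
[499.85851835 207.55944276 100.55329369] [ 3.14150278e+00  1.29830392e-04 -2.92398870e+00] [0.38319514 0.77022331 0.21208107] 32.577930715097 0.07447791751474142
```

View pics/s1.png

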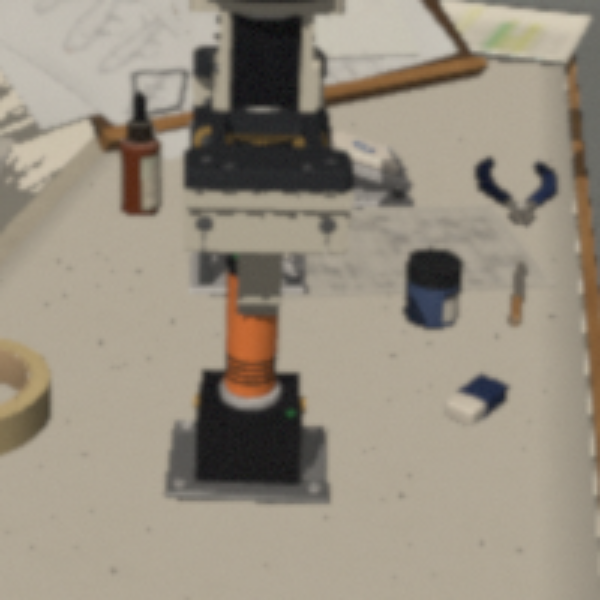

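The picture shows the fingers straddling the orange grip at about (252,330) of the crop, and still closing: the opening is 32.6 mm against the 28 mm grip. The bystanders have not moved.

>>> play_rows --commands '[{"x": 0,"y": 0,"z": 0,"twist": 0},{"x": 0,"y": 0,"z": 0,"twist": 0},{"x": 0,"y": 0,"z": 0,"twist": 0},{"x": 0,"y": 0,"z": 0,"twist": 0},{"x": 0,"y": 0,"z": 0,"twist": 0},{"x": 0,"y": 0,"z": 0,"twist": 0},{"x": 0,"y": 0,"z": 0,"twist": 0},{"x": 0,"y": 0,"z": 0,"twist": 0}]'

```text
time: 3.35
tool_pos: [499.8, 207.5, 100.5]
tcp_rot: [3.142, 0.0, -2.924]
contact_force: [-0.8, -0.7, -0.0]
grip_width: 28.5
finger_force: 30.0
```

>>> play_rows --commands '[{"x": 0,"y": 0,"z": -0.002,"twist": 0},{"x": 0,"y": 0,"z": -0.005,"twist": 0},{"x": 0,"y": 0,"z": -0.009,"twist": 0},{"x": 0,"y": 0,"z": -0.014,"twist": 0},{"x": 0,"y": 0,"z": -0.02,"twist": 0},{"x": 0,"y": 0,"z": -0.026,"twist": 0},{"x": 0,"y": 0,"z": -0.03,"twist": 0},{"x": 0,"y": 0,"z": -0.03,"twist": 0}]'

```text
time: 4.15
tool_pos: [500.7, 207.8, 132.0]
tcp_rot: [3.141, 0.003, -2.924]
contact_force: [-0.0, -0.4, -0.7]
grip_width: 28.7
finger_force: 30.0
```

```bash
python3 - <<'E'
from h import *
from plant import bot
o=bot.get_obs(); print(o["tool_pos"],o["tcp_rot"],o["contact_force"],o["moment"],o["grip_width"],o["finger_force"])
c=bot.capture("side"); cv2.imwrite("pics/s2.png",cv2.resize(c["pixels"][180:330,210:360],(600,600))[:,:,::-1])
E
```

```text
[500.6542601  207.84595511 132.00370865] [ 3.14135577e+00  3.05366311e-03 -2.92389237e+00] [-0.02637776 -0.39974322 -0.69407402] [0.07286955 0.04185306 0.02034755] 28.723169523749704 29.9998170719482
```

View pics/s2.png

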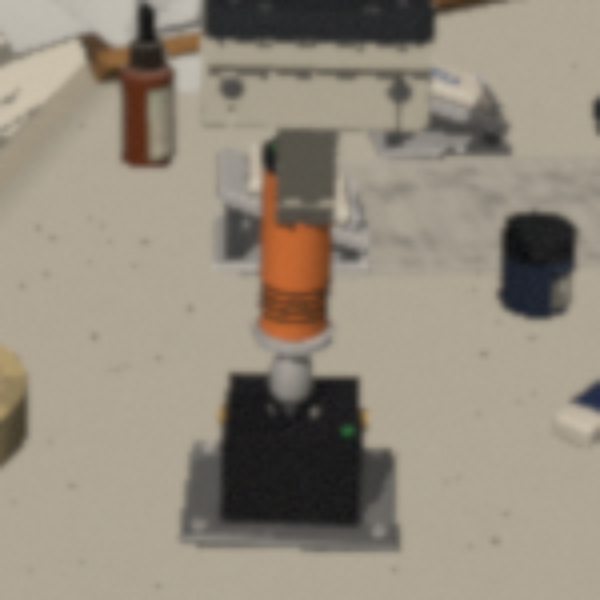

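The tester is out by 30 mm, with its stem visible above the dock at about (290,385) of the crop and its tip still in the well. I'll use the well's rim to pivot the tester in the pads by moving toward the robot.

>>> play_rows --commands '[{"x": 0.003,"y": 0,"z": 0,"twist": 0},{"x": 0.006,"y": 0,"z": 0,"twist": 0},{"x": 0.009,"y": 0,"z": 0,"twist": 0},{"x": 0.012,"y": 0,"z": 0,"twist": 0},{"x": 0.015,"y": 0,"z": 0,"twist": 0},{"x": 0.018,"y": 0,"z": 0.001,"twist": 0},{"x": 0.02,"y": 0,"z": 0.001,"twist": 0},{"x": 0.02,"y": 0,"z": 0.001,"twist": 0}]'

```text
time: 5.0
tool_pos: [480.2, 203.2, 129.7]
tcp_rot: [3.142, 0.0, -2.924]
contact_force: [1.3, 0.1, -1.4]
grip_width: 28.8
finger_force: 30.0
```

```bash
cat >> h.py <<'E'
def axis(c,roi):
    "orange grip: 2D line (point, angle from image up, deg), edges averaged row by row"
    m=blobs(c,(0,140,60),(22,255,255),30,roi)[1]; n,l,s,_=cv2.connectedComponentsWithStats(m); i=1+s[1:,4].argmax()
    v,u=np.nonzero(l==i); x,y,a,b=cv2.fitLine(np.c_[u,v].astype(np.float32),cv2.DIST_L2,0,.01,.01).ravel()[[2,3,0,1]]
    if b>0:a,b=-a,-b
    return s[i].tolist(),np.array([x,y]),np.array([a,b]),np.degrees(np.arctan2(a,-b))
E
python3 - <<'E'
from h import *
from plant import bot
o=bot.get_obs(); print(o["tool_pos"],o["tcp_rot"],o["contact_force"],o["moment"],o["grip_width"],o["finger_force"])
c=bot.capture("side"); cv2.imwrite("pics/s3.png",cv2.resize(c["pixels"][180:330,210:360],(600,600))[:,:,::-1])
print(axis(c,(240,200,330,290)))
E
```

```text
[480.1816695  203.23706581 129.66777951] [ 3.14151986e+00  3.65085752e-04 -2.92387163e+00] [ 1.29039895  0.11119585 -1.36004556] [ 0.024303   -0.29669518  0.06091135] 28.834940593028392 29.99977893778123
([283, 223, 20, 43, 495], array([291.72324, 248.06465], dtype=float32), array([ 0.05313857, -0.99858713], dtype=float32), np.float32(3.0460498))
```

View pics/s3.png

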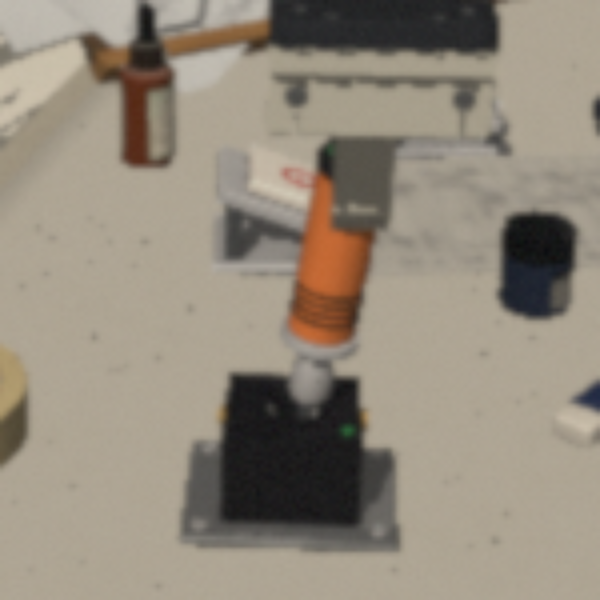

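The tester is pivoting: the orange grip leans about 10° toward the robot, from (310,340) to (335,150) in the crop. Continue.

>>> play_rows --commands '[{"x": 0.002,"y": 0,"z": 0.0004,"twist": 0},{"x": 0.004,"y": 0,"z": 0.0009,"twist": 0},{"x": 0.006,"y": 0,"z": 0.0014,"twist": 0},{"x": 0.008,"y": 0,"z": 0.0019,"twist": 0},{"x": 0.01,"y": 0,"z": 0.0025,"twist": 0},{"x": 0.012,"y": 0,"z": 0.003,"twist": 0},{"x": 0.014,"y": 0,"z": 0.0036,"twist": 0},{"x": 0.014,"y": 0,"z": 0.0036,"twist": 0}]'

```text
time: 5.85
tool_pos: [466.3, 200.2, 125.8]
tcp_rot: [3.142, -0.0, -2.924]
contact_force: [2.1, 0.4, -0.8]
grip_width: 28.6
finger_force: 30.0
```

```bash
python3 - <<'E'
from h import *
from plant import bot
o=bot.get_obs(); print(o["tool_pos"],o["tcp_rot"],o["contact_force"],o["moment"],o["grip_width"],o["finger_force"])
c=bot.capture("side"); pickle.dump(c,open("side4.pkl","wb")); cv2.imwrite("pics/s4.png",cv2.resize(c["pixels"][190:310,240:360],(600,600),interpolation=cv2.INTER_CUBIC)[:,:,::-1])
# row-wise orange edges below the finger
m=blobs(c,(0,140,60),(22,255,255),30,(240,200,340,290))[1]
for v in range(225,285,3):
    u=np.nonzero(m[v])[0]
    if len(u): print(v,u.min(),u.max(),end="; ")
E
```

```text
[466.28490049 200.17638002 125.82639434] [ 3.14154748e+00 -2.84274700e-04 -2.92384669e+00] [ 2.06023732  0.44475104 -0.82073323] [ 0.06038163 -0.32379782 -0.04019406] 28.644679867016507 29.999681934714317
225 298 300; 228 297 302; 231 296 302; 234 295 301; 237 294 301; 240 292 307; 243 292 308; 246 291 307; 249 289 305; 252 289 304; 255 288 303; 258 287 301; 261 286 300; 264 288 300;
```

View pics/s4.png

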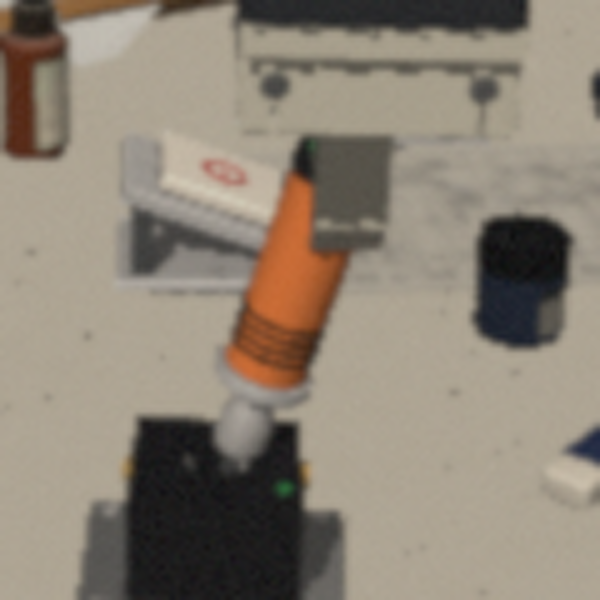

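The lean is now about 20° and the tip is still in the well at (235,465) of the crop. Next I measure the tilt from the silhouette edges, which are parallel to the axis.

```bash
cat >> h.py <<'E'
def tilt(c,rl,rr,roi,yaw):
    "lean (deg) toward tool x from sub-pixel left/right silhouette edges of the orange grip"
    p=c["pixels"].astype(float); f=p[...,0]-p[...,2]; x0,x1=roi; out=[]
    tx=np.array([np.cos(yaw),np.sin(yaw),0])
    for side,(a,b) in((0,rl),(1,rr)):
        pts=[]
        for v in range(a,b):
            r=f[v,x0:x1]; t=r.max()*.55; k=np.nonzero(r>t)[0]; i=k[0] if side==0 else k[-1]; j=i-1 if side==0 else i+1
            pts.append((x0+i+(j-i)*(r[i]-t)/(r[i]-r[j]),v))
        pts=np.array(pts); k,q=np.polyfit(pts[:,1],pts[:,0],1); res=pts[:,0]-k*pts[:,1]-q
        g=abs(res)<1; k,q=np.polyfit(pts[g,1],pts[g,0],1)
        N=np.cross(ray(c,k*a+q,a)[1],ray(c,k*b+q,b)[1]); out.append((np.degrees(np.arctan(-N[2]/(N@tx))).round(2),g.sum(),res.std().round(2)))
    return out
E
python3 - <<'E'
from h import *
print("upright check",tilt(load("side"),(243,268),(243,268),(265,305),-2.924))
print(tilt(load("side4"),(228,257),(242,262),(275,320),-2.924))
S=load("side4"); print(proj(S,[501,206,45]))
E
```

```text
upright check [(np.float64(-0.17), np.int64(25), np.float64(0.1)), (np.float64(0.7), np.int64(25), np.float64(0.12))]
[(np.float64(13.55), np.int64(29), np.float64(0.34)), (np.float64(22.6), np.int64(16), np.float64(0.83))]
[282.73006212 281.34658783]
```

```bash
python3 - <<'E'
from h import *
c=load("side4")
for a in((228,240),(238,262),(241,262),(241,256)): print(a,tilt(c,a,(242,256),(275,313),-2.924))
print(tilt(c,(230,257),(243,262),(282,311),-2.924))
f=c["pixels"].astype(int); f=f[...,0]-f[...,2]
for v in range(226,264,3): print(v,f[v,282:314])
E
```

```text
(228, 240) [(np.float64(14.95), np.int64(12), np.float64(0.05)), (np.float64(15.55), np.int64(14), np.float64(0.11))]
(238, 262) [(np.float64(13.83), np.int64(22), np.float64(0.53)), (np.float64(15.55), np.int64(14), np.float64(0.11))]
(241, 262) [(np.float64(13.72), np.int64(19), np.float64(0.56)), (np.float64(15.55), np.int64(14), np.float64(0.11))]
(241, 256) [(np.float64(10.02), np.int64(15), np.float64(0.31)), (np.float64(15.55), np.int64(14), np.float64(0.11))]
[(np.float64(13.35), np.int64(27), np.float64(0.34)), (np.float64(23.23), np.int64(15), np.float64(0.82))]
226 [ 35  40  51  59  58  57  57  44  34  30  29  29  30  29  36  81 113 119
 104  77  37  16  13  13  13  14  11  13  13  13  13  12]
229 [ 27  28  26  25  27  28  29  29  30  30  29  30  33  47  82 119 132 138
 139 131  80  27  14  12  13  14  11  15  14  14  13  13]
232 [ 13  16  16  21  24  25  27  29  27  29  29  31  45  80 118 135 139 142
 146 132  71  24  15  15  11  13  13  12  14  12  13  13]
235 [ 13  12  12  13  12  12  13  12  14  15  20  43  89 121 135 139 143 147
 146 129  62  25  22  21  19  18  20  2
[... 533 characters left out ...]
  28  22  21  21  21  21]
250 [ 26  25  25  26  27  26  31  73 122 138 143 146 147 147 146 142 140 136
 129 124 116 107  94  76  46  30  28  26  26  26  26  27]
253 [ 27  26  26  26  27  27  54  92  93  93 109 129 138 143 141 139 136 130
 122 114 104  94  73  41  28  28  26  27  28  27  27  26]
256 [ 26  25  26  27  33  50  74 100 100  92  93  97 106 100  91  90  84  79
  72  71  66  46  25  24  26  24  26  27  26  26  27  27]
259 [ 26  21  27  63  94  95  90  99 106  95  86  88  96 101  89  78  70  56
  56  48  32  20  24  26  27  27  27  26  27  27  26  27]
262 [ 24  17  21  59 110 135 143 143 132 113  92  83  83  84  81  78  81  75
  57  30  19  24  26  27  26  25  26  26  26  28  26  27]
```

```bash
python3 - <<'E'
from h import *
c=load("side4"); G=np.array([466.3,200.2,119.8]); t=np.array([np.cos(-2.924),np.sin(-2.924),0]); z=np.array([0,0,1])
for th in(14,16,18,20,22):
    a=np.radians(th); A=np.cos(a)*z+np.sin(a)*t; f=lambda s:((proj(c,G+s*A)-[240,190])*5).round(0)
    d=proj(c,G-30*A)-proj(c,G); print(th,"slope",(-d[0]/d[1]).round(3),"collar",f(-46),"stemend",f(-75),"tip",f(-85),"head",f(34), "tipz",(G-85*A).round(1))
E
```

```text
14 slope 0.33 collar [291. 379.] stemend [266. 455.] tip [258. 481.] head [365. 157.] tipz [486.4 204.6  37.3]
16 slope 0.372 collar [287. 378.] stemend [259. 453.] tip [249. 479.] head [368. 158.] tipz [489.2 205.3  38.1]
18 slope 0.415 collar [282. 377.] stemend [251. 451.] tip [240. 476.] head [372. 159.] tipz [491.9 205.9  39. ]
20 slope 0.459 collar [277. 375.] stemend [243. 449.] tip [232. 473.] head [376. 161.] tipz [494.7 206.5  39.9]
22 slope 0.504 collar [272. 373.] stemend [236. 446.] tip [224. 471.] head [379. 162.] tipz [497.4 207.1  41. ]
```

```bash
cat >> h.py <<'E'
def edge(c,side,rows,x0,x1,thr,yaw=-2.924,plot=False):
    f=c["pixels"].astype(float); f=f[...,0]-f[...,2]; pts=[]
    for v in rows:
        r=f[v,x0:x1]; k=np.nonzero(r>thr)[0]; i,j=(k[0],k[0]-1) if side=="L" else (k[-1],k[-1]+1)
        pts.append((x0+i+(j-i)*(r[i]-thr)/(r[i]-r[j]),v))
    pts=np.array(pts); k,q=np.polyfit(pts[:,1],pts[:,0],1); s=(pts[:,0]-k*pts[:,1]-q).std()
    a,b=rows[0],rows[-1]; N=np.cross(ray(c,k*a+q,a)[1],ray(c,k*b+q,b)[1]); tx=np.array([np.cos(yaw),np.sin(yaw),0])
    return np.degrees(np.arctan(-N[2]/(N@tx))).round(2),k.round(3),s.round(2)
E
python3 - <<'E'
from h import *
c=load("side4")
print(edge(c,"L",range(229,251),282,314,75),edge(c,"L",range(234,251),282,314,75),edge(c,"R",range(243,252),282,314,55),edge(c,"L",[*range(229,251),261,262,263],282,314,75),edge(c,"R",[*range(243,252),261,262],282,314,45))
E
```

```text
(np.float64(15.27), np.float64(-0.343), np.float64(0.12)) (np.float64(15.0), np.float64(-0.337), np.float64(0.13)) (np.float64(16.02), np.float64(-0.375), np.float64(0.07)) (np.float64(14.04), np.float64(-0.317), np.float64(0.32)) (np.float64(19.47), np.float64(-0.451), np.float64(0.25))
```

>>> play_rows --commands '[{"x": 0.001,"y": 0,"z": 0.0002,"twist": 0},{"x": 0.002,"y": 0,"z": 0.0004,"twist": 0},{"x": 0.003,"y": 0,"z": 0.0006,"twist": 0},{"x": 0.004,"y": 0,"z": 0.0009,"twist": 0},{"x": 0.005,"y": 0,"z": 0.0012,"twist": 0},{"x": 0.006,"y": 0,"z": 0.0014,"twist": 0},{"x": 0.0065,"y": 0,"z": 0.0015,"twist": 0},{"x": 0.0065,"y": 0,"z": 0.0015,"twist": 0}]'

```text
time: 6.7
tool_pos: [460.2, 198.8, 124.4]
tcp_rot: [3.142, -0.0, -2.924]
contact_force: [0.6, 0.8, -2.2]
grip_width: 28.8
finger_force: 30.0
```

>>> play_rows --commands '[{"x": -0.003,"y": 0,"z": 0,"twist": 0},{"x": -0.003,"y": 0,"z": -0.005,"twist": 0},{"x": -0.003,"y": 0,"z": -0.015,"twist": 0},{"x": -0.003,"y": 0,"z": -0.03,"twist": 0},{"x": -0.003,"y": 0,"z": -0.045,"twist": 0},{"x": -0.003,"y": 0,"z": -0.055,"twist": 0},{"x": -0.003,"y": 0,"z": -0.055,"twist": 0},{"x": -0.003,"y": 0,"z": -0.055,"twist": 0}]'

```text
time: 7.5
tool_pos: [462.9, 199.4, 179.4]
tcp_rot: [3.142, -0.0, -2.924]
contact_force: [0.5, -1.1, -0.3]
grip_width: 28.5
finger_force: 30.0
```

```bash
python3 - <<'E'
from h import *
from plant import bot
o=bot.get_obs(); print(o["tool_pos"],o["tcp_rot"],o["contact_force"],o["moment"],o["grip_width"],o["finger_force"])
c=bot.capture("side"); pickle.dump(c,open("side5.pkl","wb")); t=bot.capture("top"); pickle.dump(t,open("top5.pkl","wb"))
f=lambda i:cv2.resize(i,(400,600),interpolation=cv2.INTER_CUBIC)
cv2.imwrite("pics/s5.png",np.hstack([f(c["pixels"][160:280,260:340]),f(t["pixels"][180:300,150:230])])[:,:,::-1])
E
```

```text
[462.91108454 199.4129209  179.35129952] [ 3.14150487e+00 -2.39644824e-04 -2.92391426e+00] [ 0.53476993 -1.05625501 -0.32834667] [ 0.0208162   0.04929845 -0.00624964] 28.506453658936685 29.999535279348493
```

View pics/s5.png

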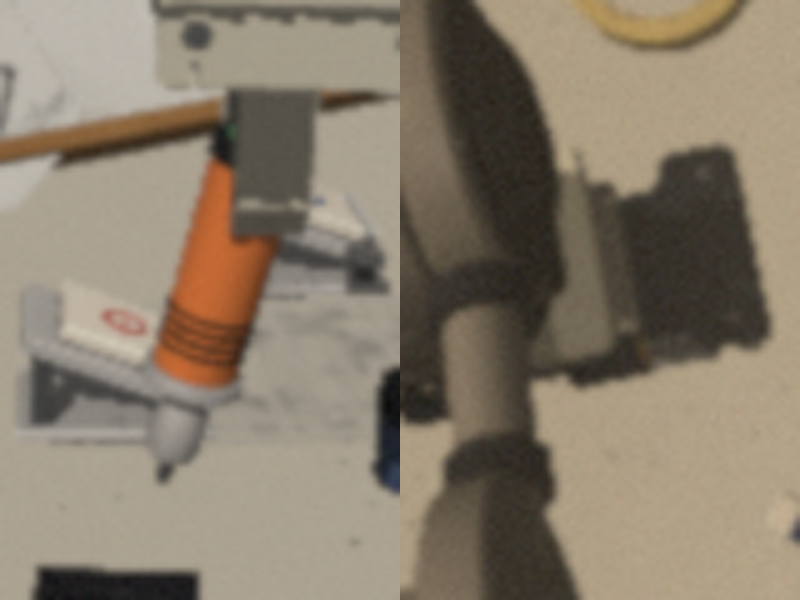

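Side view: the tester is free, with the collar at (293,237), the dark tip end at (292.8,255) and a clear lean. The arm hides the tester in the top view. I'll compute the lean.

```bash
python3 - <<'E'
from h import *
c=load("side5"); 
f=c["pixels"].astype(int); f=f[...,0]-f[...,2]
for v in(194,198,210,216,220,235): print(v,f[v,285:320])
for r in(range(194,218),range(200,219)): print(edge(c,"L",r,285,318,75))
for r in(range(209,221),): print(edge(c,"R",r,285,318,55))
G=np.array([462.9,199.4,173.4]); t=np.array([np.cos(-2.924),np.sin(-2.924),0]); z=np.array([0,0,1])
for th in(10,12,14,16,18,20,22):
    a=np.radians(th); A=np.cos(a)*z+np.sin(a)*t; F=lambda s:((proj(c,G+s*A)-[260,160])*5).round(0)
    d=proj(c,G-30*A)-proj(c,G); print(th,"slope",(-d[0]/d[1]).round(3),"collar",F(-46),"stemend",F(-75),"tip",F(-85),"head",F(34))
E
```

```text
194 [ 26  26  26  26  25  26  25  27  25  25  24  26  26  26  28  38  74 115
 127 128 113  64  25  15  12  13  13  11  12  12  14  13  12  12  14]
198 [ 27  26  27  28  26  28  26  25  26  27  26  26  26  28  39  77 117 132
 136 139 127  72  22  13  13  12  13  13  12  13  12  13  13  12  13]
210 [ 27  25  25  25  26  26  25  26  26  26  34  66 104 129 135 138 142 144
 142 142 140 136 134 127 122 115 108  96  80  59  27   8   4   4   5]
216 [ 25  25  26  26  26  27  26  27  29  40  82 122 135 139 141 143 143 142
 141 138 133 129 125 116 108  97  83  52  25  14  10  11  12  11  12]
220 [ 27  26  26  24  25  23  24  24  30  74 115 132 137 141 144 142 143 140
 136 132 128 121 114 104  95  77  43  25  21  20  20  21  19  20  20]
235 [ 12  12  12  11  10  13  14  19  34  65  96 116 126 131 132 127 119 115
 105  95  79  57  30  19  21  21  22  22  22  22  21  23  21  22  22]
(np.float64(12.61), np.float64(-0.284), np.float64(0.09))
(np.float64(12.52), np.float64(-0.282), np.float64(0.08))
(np.float64(14.15), np.float64(-0.331), np.float64(0.08))
10 slope 0.245 collar [220. 380.] stemend [199. 461.] tip [193. 489.] head [278. 140.]
12 slope 0.284 collar [214. 379.] stemend [191. 460.] tip [184. 487.] head [282. 141.]
14 slope 0.324 collar [210. 377.] stemend [183. 458.] tip [175. 485.] head [286. 142.]
16 slope 0.365 collar [205. 376.] stemend [175. 456.] tip [166. 483.] head [290. 143.]
18 slope 0.407 collar [200. 375.] stemend [168. 454.] tip [157. 480.] head [293. 144.]
20 slope 0.449 collar [195. 373.] stemend [160. 451.] tip [148. 477.] head [297. 145.]
22 slope 0.493 collar [190. 371.] stemend [152. 448.] tip [139. 474.] head [301. 147.]
```

```bash
cat >> h.py <<'E'
def onplane(c,u,v,G,yaw=-2.924):
    "pixel -> point in the vertical plane through G that holds tool x"
    n=np.array([-np.sin(yaw),np.cos(yaw),0]); e,d=ray(c,u,v); return e+d*(n@(np.array(G)-e))/(n@d)
E
python3 - <<'E'
from h import *
c=load("side5"); G=[462.9,199.4,173.4]
g=c["pixels"].max(2).astype(int); print(g[246:260,284:302])
for u,v in((293,255),(292.8,256)): print(onplane(c,u,v,G))
# grip axis at black-ring/orange zone: mid of edges at rows 210,216,220
for v,l,r in((210,296.2,314.1),(216,294.8,311.9),(220,294.05,310.7)): print(onplane(c,(l+r)/2,v,G))
E
```

```text
[[168 166 169 166 161 140 135 144 150 154 156 151 146 137 125 112 114 147]
 [154 154 152 154 147 135 134 141 149 151 152 145 142 131 119 107 118 144]
 [140 138 138 139 136 130 132 139 146 149 145 142 135 124 110 108 137 154]
 [162 161 162 161 156 144 138 138 144 144 141 136 127 115 102 110 150 161]
 [171 171 170 170 170 161 145 139 139 138 133 128 121 106 102 125 157 169]
 [171 172 172 170 172 167 153 135 129 128 124 120 110 103 118 151 168 169]
 [172 172 174 171 173 170 163 136 110 105 108 119 118 122 149 166 171 171]
 [171 169 170 171 171 171 162 123  88  75  99 142 156 159 167 170 170 172]
 [171 172 170 171 172 171 159 113  74  72 113 154 168 170 171 170 172 172]
 [171 171 172 171 171 169 161 116  81  98 143 165 170 171 170 171 171 172]
 [170 172 171 171 171 171 163 138 116 131 158 169 170 170 171 171 170 171]
 [172 173 172 171 171 171 169 164 159 162 169 170 171 170 170 171 170 169]
 [169 172 172 171 170 172 171 170 171 170 169 169 171 171 170 169 170 169]
 [166 170 170 172 173 170 171 172 170 170 170 168 171 170 169 170 169 171]]
[486.06781189 204.52224218  94.46845678]
[486.31507814 204.57691103  92.68323095]
[470.76258249 201.13836234 171.4382109 ]
[472.99605505 201.6321676  161.54667622]
[474.16323408 201.89022277 154.89706842]
```

```bash
python3 - <<'E'
from h import *
def mids(c,rows,x0,x1,G,tl=75,tr=55):
    f=c["pixels"].astype(float); f=f[...,0]-f[...,2]
    for v in rows:
        r=f[v,x0:x1]; k=np.nonzero(r>tl)[0][0]; l=x0+k-(r[k]-tl)/(r[k]-r[k-1]); k=np.nonzero(r>tr)[0][-1]; R_=x0+k+(r[k]-tr)/(r[k]-r[k+1])
        print(v,round(l,1),round(R_,1),onplane(c,(l+R_)/2,v,G).round(1))
mids(load("side"),(250,258,266),265,305,[501,206,94]); print()
mids(load("side1"),(258,262,266),265,305,[499.9,207.6,94.6]); print()
mids(load("side4"),(244,247,250),282,314,[466.3,200.2,119.8]); print()
mids(load("side5"),(210,214,218),285,318,[462.9,199.4,173.4])
E
```

```text
250 275.6 291.8 [501.  206.  102.1]
258 275.4 291.8 [500.8 206.   87.9]
266 275.3 291.3 [500.8 206.   73.4]

258 275.3 291.7 [500.6 207.8  88.8]
262 275.2 291.8 [500.4 207.7  81.7]
266 275.2 291.5 [500.4 207.7  74.4]

244 290.6 307.9 [477.2 202.6 114. ]
247 289.5 306.8 [478.6 202.9 108.8]
250 289.0 305.7 [479.7 203.2 103.5]

210 296.2 314.1 [470.7 201.1 171.4]
214 295.2 312.6 [472.3 201.5 164.9]
218 294.0 311.4 [473.8 201.8 158.2]
```

>>> play_rows --commands '[{"x": -0.012,"y": 0,"z": 0.01,"twist": 0},{"x": -0.012,"y": 0,"z": 0.03,"twist": 0},{"x": -0.012,"y": 0,"z": 0.042,"twist": 0},{"x": -0.012,"y": 0,"z": 0.05,"twist": 0},{"x": -0.012,"y": 0,"z": 0.0515,"twist": 0},{"x": -0.008,"y": 0,"z": 0.0515,"twist": 0},{"x": -0.004,"y": 0,"z": 0.0515,"twist": 0},{"x": -0.002,"y": 0,"z": 0.0515,"twist": 0}]'

```text
time: 8.4
tool_pos: [465.1, 199.9, 128.6]
tcp_rot: [3.142, 0.002, -2.924]
contact_force: [0.5, 0.3, -1.9]
grip_width: 28.7
finger_force: 30.0
```

```bash
cat >> h.py <<'E'
def mids(c,rows,x0,x1,G,tl=75,tr=55):
    f=c["pixels"].astype(float); f=f[...,0]-f[...,2]; P=[]
    for v in rows:
        r=f[v,x0:x1]
        if r.max()<110: continue
        k=np.nonzero(r>tl)[0][0]; l=x0+k-(r[k]-tl)/(r[k]-r[k-1]); k=np.nonzero(r>tr)[0][-1]; R_=x0+k+(r[k]-tr)/(r[k]-r[k+1])
        P.append([v,round(l,1),round(R_,1),*onplane(c,(l+R_)/2,v,G).round(1)])
    return np.array(P)
E
python3 - <<'E'
from h import *
from plant import bot
o=bot.get_obs(); print(o["tool_pos"],o["contact_force"],o["moment"],o["grip_width"])
c=bot.capture("side"); pickle.dump(c,open("side6.pkl","wb")); G=o["tool_pos"]-[0,0,6]
u,v=proj(c,G); print(u,v); print(mids(c,range(int(v)-6,int(v)+24,2),int(u)-26,int(u)+22,G))
E
```

```text
[465.12003691 199.93454929 128.63436301] [ 0.46209302  0.30500468 -1.89039038] [ 0.04092162 -0.20083018 -0.00435685] 28.681177016383067
307.4072896725265 239.1731277902372
[[233.  294.8 302.9 478.5 202.9 132.9]
 [235.  293.9 303.  479.  203.  129.5]
 [237.  293.4 303.2 479.2 203.  126.1]
 [239.  292.5 309.5 474.9 202.1 122.7]
 [241.  291.7 309.4 475.5 202.2 119.3]
 [243.  291.2 308.6 476.3 202.4 115.8]
 [245.  290.4 307.8 477.4 202.6 112.3]
 [247.  289.7 306.9 478.4 202.9 108.8]
 [249.  289.8 306.4 478.6 202.9 105.2]
 [251.  290.7 305.6 478.4 202.9 101.7]
 [253.  290.1 304.6 479.5 203.1  98.2]
 [259.  285.7 301.3 485.1 204.3  87.4]
 [261.  286.3 300.  485.4 204.4  83.8]]
```

>>> play_rows --commands '[{"x": 0.002,"y": 0,"z": 0.0005,"twist": 0},{"x": 0.004,"y": 0,"z": 0.001,"twist": 0},{"x": 0.006,"y": 0,"z": 0.0015,"twist": 0},{"x": 0.008,"y": 0,"z": 0.002,"twist": 0},{"x": 0.01,"y": 0,"z": 0.003,"twist": 0},{"x": 0.011,"y": 0,"z": 0.003,"twist": 0},{"x": 0.011,"y": 0,"z": 0.003,"twist": 0},{"x": 0.011,"y": 0,"z": 0.003,"twist": 0}]'

```text
time: 9.25
tool_pos: [454.5, 197.5, 125.0]
tcp_rot: [3.142, 0.0, -2.924]
contact_force: [1.3, -0.4, 0.5]
grip_width: 28.8
finger_force: 30.0
```

```bash
python3 - <<'E'
from h import *
from plant import bot
o=bot.get_obs(); print(o["tool_pos"],o["contact_force"],o["moment"],o["grip_width"])
c=bot.capture("side"); pickle.dump(c,open("side7.pkl","wb")); G=o["tool_pos"]-[0,0,6]
u,v=proj(c,G); print(u,v); print(mids(c,range(int(v)-6,int(v)+24,2),int(u)-28,int(u)+22,G))
E
```

```text
[454.47622045 197.54358672 124.96795141] [ 1.30727242 -0.39034542  0.48858241] [ 0.0695972  -0.25702216 -0.02989594] 28.81041680675271
314.27405614661797 241.40920591002356
[[235.  299.9 310.2 469.1 200.8 129.7]
 [237.  298.8 310.  469.9 201.  126.3]
 [239.  297.9 310.1 470.3 201.  122.8]
 [241.  296.7 314.1 468.  200.5 119.4]
 [243.  295.6 314.3 468.5 200.7 115.9]
 [245.  294.8 313.4 469.8 200.9 112.4]
 [247.  293.9 312.3 471.1 201.2 108.9]
 [249.  293.6 311.3 472.  201.4 105.4]
 [251.  292.9 310.2 473.2 201.7 101.8]
 [253.  291.9 309.1 474.6 202.   98.3]
 [255.  290.9 308.  476.1 202.3  94.7]
 [259.  288.4 304.3 480.6 203.3  87.4]
 [261.  289.  302.8 481.2 203.4  83.8]
 [263.  290.8 302.  480.3 203.3  80.2]]
```

>>> play_rows --commands '[{"x": 0,"y": 0,"z": -0.002,"twist": 0},{"x": 0,"y": 0,"z": -0.005,"twist": 0},{"x": 0,"y": 0,"z": -0.01,"twist": 0},{"x": 0,"y": 0,"z": -0.018,"twist": 0},{"x": 0,"y": 0,"z": -0.028,"twist": 0},{"x": 0,"y": 0,"z": -0.035,"twist": 0},{"x": 0,"y": 0,"z": -0.035,"twist": 0},{"x": 0,"y": 0,"z": -0.035,"twist": 0}]'

```text
time: 10.1
tool_pos: [454.4, 197.6, 160.1]
tcp_rot: [3.141, 0.0, -2.924]
contact_force: [0.2, 0.3, -1.8]
grip_width: 28.7
finger_force: 30.0
```

```bash
python3 - <<'E'
from h import *
from plant import bot
o=bot.get_obs(); print(o["tool_pos"],o["contact_force"],o["moment"],o["grip_width"])
c=bot.capture("side"); pickle.dump(c,open("side8.pkl","wb")); G=o["tool_pos"]-[0,0,6]
u,v=proj(c,G); print(u,v); print(mids(c,range(int(v)-6,int(v)+24,2),int(u)-28,int(u)+22,G))
cv2.imwrite("pics/s8.png",cv2.resize(c["pixels"][170:290,250:370],(600,600),interpolation=cv2.INTER_CUBIC)[:,:,::-1])
E
```

```text
[454.37634779 197.55143011 160.1203967 ] [ 0.19807534  0.33957056 -1.77054658] [ 0.02465691  0.04071927 -0.00297933] 28.717990637544272
315.5809027165679 220.7237878760041
[[214.  302.8 311.3 467.6 200.5 165. ]
 [216.  302.1 311.3 468.  200.6 161.7]
 [218.  301.5 311.5 468.2 200.6 158.4]
 [220.  300.9 318.1 463.5 199.6 155.1]
 [222.  300.  317.8 464.3 199.7 151.8]
 [224.  299.4 316.9 465.2 200.  148.4]
 [226.  298.8 316.3 465.9 200.1 145.1]
 [228.  297.9 315.6 467.  200.4 141.7]
 [230.  297.6 314.8 467.7 200.5 138.3]
 [232.  297.9 314.2 467.7 200.5 134.9]
 [234.  297.6 313.4 468.4 200.6 131.4]
 [240.  293.8 310.4 473.1 201.7 121. ]
 [242.  293.7 309.2 474.  201.9 117.6]]
```

View pics/s8.png

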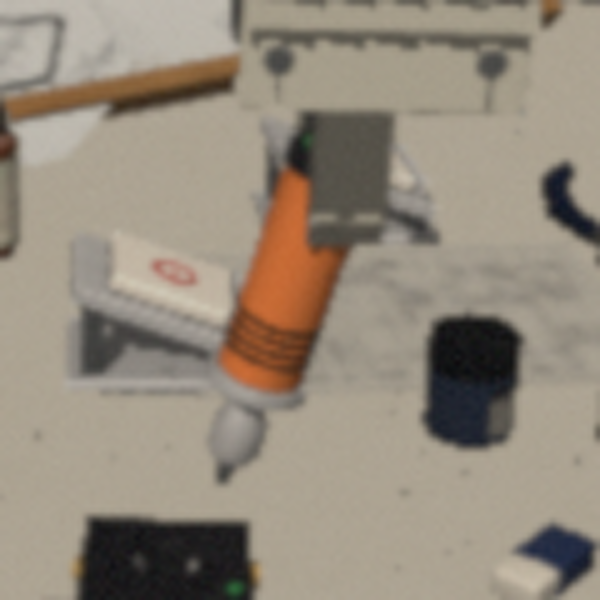

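The pixel rows give an unloaded lean of only about 15°, with the tester far off-centre in the pads because it pivots about its head end. In the picture the pads hold only the upper right edge of the grip, with the tip at (223,480) of the crop. I'll put it back in the dock, regrasp 8 mm off-centre the other way, and pivot further.

>>> play_rows --commands '[{"x": -0.016,"y": 0,"z": 0.01,"twist": 0},{"x": -0.016,"y": 0,"z": 0.024,"twist": 0},{"x": -0.016,"y": 0,"z": 0.032,"twist": 0},{"x": -0.025,"y": 0,"z": 0.031,"twist": 0},{"x": -0.034,"y": 0,"z": 0.03,"twist": 0},{"x": -0.043,"y": 0,"z": 0.029,"twist": 0},{"x": -0.052,"y": 0,"z": 0.028,"twist": 0},{"x": -0.055,"y": 0,"z": 0.028,"twist": 0}]'

```text
time: 10.95
tool_pos: [509.5, 209.7, 132.4]
tcp_rot: [3.141, 0.001, -2.924]
contact_force: [-2.1, 0.3, 0.1]
grip_width: 28.6
finger_force: 30.0
```

```bash
python3 - <<'E'
from h import *
from plant import bot
o=bot.get_obs(); print(o["tool_pos"],o["contact_force"],o["moment"],o["grip_width"])
c=bot.capture("side"); pickle.dump(c,open("side9.pkl","wb")); G=o["tool_pos"]-[0,0,6]
u,v=proj(c,G); print(u,v); print(mids(c,range(int(v)-6,int(v)+24,2),int(u)-28,int(u)+22,G))
E
```

```text
[509.46675104 209.68008569 132.4233878 ] [-2.10875133  0.31467125  0.06100167] [-0.071192    0.35798256 -0.01762596] 28.631922167769275
278.3032127636362 236.4267855236323
[[232.  269.8 272.7 520.2 212.1 133.8]
 [236.  269.9 285.7 510.3 209.9 127.1]
 [238.  269.9 286.7 509.4 209.7 123.7]
 [240.  269.9 287.  509.1 209.6 120.3]
 [242.  269.9 286.8 509.2 209.6 116.8]
 [244.  270.  286.8 509.  209.6 113.4]
 [246.  270.4 286.7 508.7 209.5 109.9]
 [248.  270.4 286.8 508.5 209.5 106.4]
 [250.  270.9 286.3 508.5 209.5 102.9]
 [252.  272.7 286.  507.2 209.2  99.4]]
```

>>> play_rows --commands '[{"x": -0.004,"y": 0,"z": 0,"twist": 0},{"x": -0.006,"y": 0,"z": 0,"twist": 0},{"x": 0.001,"y": 0,"z": 0,"twist": 0},{"x": 0.0085,"y": 0,"z": 0,"twist": 0},{"x": 0.0085,"y": 0,"z": 0.005,"twist": 0},{"x": 0.0085,"y": 0,"z": 0.011,"twist": 0},{"x": 0.0085,"y": 0,"z": 0.016,"twist": 0},{"x": 0.0085,"y": 0,"z": 0.016,"twist": 0}]'

```text
time: 11.8
tool_pos: [499.6, 207.4, 115.1]
tcp_rot: [-3.142, -0.001, -2.924]
contact_force: [-0.2, -0.9, -1.7]
grip_width: 28.7
finger_force: 30.0
```

```bash
python3 - <<'E'
from h import *
from plant import bot
o=bot.get_obs(); print(o["tool_pos"],o["contact_force"],o["moment"],o["grip_width"])
c=bot.capture("side"); G=o["tool_pos"]-[0,0,6]
u,v=proj(c,G); print(u,v); print(mids(c,range(int(v)-6,int(v)+24,2),int(u)-28,int(u)+22,G))
E
```

```text
[499.56084953 207.40333908 115.08446246] [-0.20147173 -0.94917544 -1.73526494] [-0.04740514  0.0419723  -0.013081  ] 28.726600281130544
284.53431518887953 246.53055027756523
[[240.  275.9 279.3 510.4 209.8 120.2]
 [242.  275.9 279.  510.5 209.8 116.8]
 [244.  275.9 279.1 510.4 209.8 113.3]
 [246.  276.  290.7 501.4 207.8 110. ]
 [248.  275.9 291.9 500.4 207.6 106.5]
 [250.  276.1 291.9 500.2 207.5 103. ]
 [252.  276.1 292.  500.1 207.5  99.5]
 [254.  276.  291.9 500.1 207.5  95.9]
 [256.  276.  291.9 500.  207.5  92.4]
 [258.  275.8 291.8 500.2 207.5  88.8]
 [260.  276.3 291.4 500.  207.5  85.2]
 [262.  277.8 289.6 500.2 207.5  81.6]
 [266.  277.5 289.9 499.9 207.5  74.4]]
```

>>> play_rows --commands '[{"x": 0,"y": 0,"z": 0.004,"twist": 0},{"x": 0,"y": 0,"z": 0.008,"twist": 0},{"x": 0,"y": 0,"z": 0.012,"twist": 0},{"x": 0,"y": 0,"z": 0.0145,"twist": 0},{"x": 0,"y": 0,"z": 0.015,"twist": 0},{"x": 0,"y": 0,"z": 0.015,"twist": 0},{"x": 0,"y": 0,"z": 0.0145,"twist": 0},{"x": 0,"y": 0,"z": 0.0145,"twist": 0}]'

```text
time: 12.65
tool_pos: [499.6, 207.6, 101.3]
tcp_rot: [3.141, -0.0, -2.924]
contact_force: [0.6, 0.6, -2.0]
grip_width: 28.4
finger_force: 30.0
```

>>> play_rows --commands '[{"x": 0,"y": 0,"z": 0,"twist": 0},{"x": 0,"y": 0,"z": 0,"twist": 0},{"x": 0,"y": 0,"z": 0,"twist": 0},{"x": -0.004,"y": 0,"z": 0,"twist": 0},{"x": -0.008,"y": 0,"z": 0,"twist": 0},{"x": -0.008,"y": 0,"z": 0,"twist": 0},{"x": -0.008,"y": 0,"z": 0,"twist": 0},{"x": -0.008,"y": 0,"z": 0,"twist": 0}]' --jaw 0.55

```text
time: 13.45
tool_pos: [507.5, 209.3, 101.3]
tcp_rot: [3.142, -0.0, -2.924]
contact_force: [0.8, -0.4, 0.0]
grip_width: 41.0
finger_force: 0.0
```

```bash
python3 - <<'E'
from h import *
from plant import bot
o=bot.get_obs(); print(o["tool_pos"],o["contact_force"],o["moment"],o["grip_width"])
c=bot.capture("side"); G=[500.5,206.5,94]
u,v=proj(c,G); print(u,v); print(mids(c,range(int(v)-6,int(v)+24,4),int(u)-28,int(u)+22,G))
E
```

```text
[507.48297139 209.2628597  101.32198021] [ 0.78382137 -0.42302539  0.04817383] [0.0759853  0.01904069 0.00911283] 40.98628816904486
283.7975985147929 254.7519870954985
[[260.  275.1 290.9 501.5 206.7  84.6]
 [264.  275.1 290.9 501.3 206.7  77.4]
 [268.  275.6 290.5 501.  206.6  70.1]]
```

>>> play_rows --commands '[{"x": 0,"y": 0,"z": 0,"twist": 0},{"x": 0,"y": 0,"z": 0,"twist": 0},{"x": 0,"y": 0,"z": 0,"twist": 0},{"x": 0,"y": 0,"z": 0,"twist": 0},{"x": 0,"y": 0,"z": 0,"twist": 0},{"x": 0,"y": 0,"z": 0,"twist": 0},{"x": 0,"y": 0,"z": 0,"twist": 0},{"x": 0,"y": 0,"z": 0,"twist": 0}]' --jaw 1

```text
time: 14.3
tool_pos: [507.6, 209.3, 101.5]
tcp_rot: [3.142, 0.0, -2.924]
contact_force: [0.8, -0.7, 0.6]
grip_width: 28.9
finger_force: 30.0
```

>>> play_rows --commands '[{"x": 0,"y": 0,"z": -0.003,"twist": 0},{"x": 0,"y": 0,"z": -0.008,"twist": 0},{"x": 0,"y": 0,"z": -0.014,"twist": 0},{"x": 0,"y": 0,"z": -0.022,"twist": 0},{"x": 0,"y": 0,"z": -0.03,"twist": 0},{"x": 0.004,"y": 0,"z": -0.031,"twist": 0},{"x": 0.01,"y": 0,"z": -0.031,"twist": 0},{"x": 0.016,"y": 0,"z": -0.03,"twist": 0}]'

```text
time: 15.1
tool_pos: [491.8, 205.8, 131.9]
tcp_rot: [3.142, 0.001, -2.924]
contact_force: [1.4, 0.6, -0.4]
grip_width: 28.8
finger_force: 30.0
```

```bash
python3 - <<'E'
from h import *
from plant import bot
o=bot.get_obs(); print(o["tool_pos"],o["contact_force"],o["moment"],o["grip_width"])
c=bot.capture("side"); G=o["tool_pos"]-[0,0,6]
u,v=proj(c,G); print(u,v); print(mids(c,range(int(v)-6,int(v)+24,2),int(u)-24,int(u)+26,G))
E
```

```text
[491.82585168 205.79281178 131.8644309 ] [ 1.44014016  0.55370076 -0.35876447] [ 0.12674473 -0.2619346   0.00364953] 28.767602606497785
289.9240627597922 236.96652436820472
[[238.  283.8 300.6 488.3 205.  124.2]
 [240.  283.7 300.6 488.3 205.  120.7]
 [242.  283.4 300.3 488.6 205.1 117.2]
 [244.  283.2 299.8 489.  205.2 113.8]
 [246.  283.  299.6 489.2 205.2 110.3]
 [248.  282.7 299.2 489.6 205.3 106.8]
 [250.  283.  298.7 489.6 205.3 103.2]
 [252.  283.3 298.2 489.7 205.3  99.7]]
```

>>> play_rows --commands '[{"x": 0.0055,"y": 0,"z": 0.0005,"twist": 0},{"x": 0.011,"y": 0,"z": 0.0014,"twist": 0},{"x": 0.0165,"y": 0,"z": 0.0024,"twist": 0},{"x": 0.022,"y": 0,"z": 0.0037,"twist": 0},{"x": 0.0275,"y": 0,"z": 0.0054,"twist": 0},{"x": 0.033,"y": 0,"z": 0.0072,"twist": 0},{"x": 0.0385,"y": 0,"z": 0.0095,"twist": 0},{"x": 0.041,"y": 0,"z": 0.0105,"twist": 0}]'

```text
time: 15.95
tool_pos: [451.2, 196.8, 120.6]
tcp_rot: [3.142, -0.001, -2.924]
contact_force: [0.3, -0.3, 0.5]
grip_width: 28.6
finger_force: 30.0
```

```bash
python3 - <<'E'
from h import *
from plant import bot
o=bot.get_obs(); print(o["tool_pos"],o["contact_force"],o["moment"],o["grip_width"])
c=bot.capture("side"); pickle.dump(c,open("side10.pkl","wb")); G=o["tool_pos"]-[0,0,6]
u,v=proj(c,G); print(u,v); print(mids(c,range(int(v)-6,int(v)+24,2),int(u)-28,int(u)+22,G))
E
```

```text
[451.17507626 196.83280717 120.61321706] [ 0.3195309  -0.32698791  0.46991342] [ 0.10202818 -0.23285481 -0.0198986 ] 28.552840955305225
316.279559529792 243.96007661498334
[[237.  304.9 312.3 463.4 199.5 126.4]
 [239.  303.6 312.3 464.4 199.7 122.9]
 [241.  302.4 312.1 465.2 199.9 119.5]
 [243.  300.9 317.4 462.1 199.3 116.1]
 [245.  299.6 319.3 461.5 199.1 112.6]
 [247.  298.5 318.1 463.1 199.5 109.1]
 [249.  297.6 316.9 464.6 199.8 105.5]
 [251.  297.2 315.5 465.7 200.1 102. ]
 [253.  296.6 314.2 467.  200.3  98.4]
 [255.  294.8 312.8 469.4 200.9  94.8]
 [259.  291.  308.7 475.2 202.1  87.6]
 [261.  291.2 307.6 475.8 202.3  84. ]
 [263.  292.4 306.  475.9 202.3  80.3]
 [265.  294.7 305.  474.8 202.1  76.7]]
```

>>> play_rows --commands '[{"x": 0,"y": 0,"z": -0.002,"twist": 0},{"x": 0,"y": 0,"z": -0.005,"twist": 0},{"x": 0,"y": 0,"z": -0.012,"twist": 0},{"x": 0,"y": 0,"z": -0.022,"twist": 0},{"x": 0,"y": 0,"z": -0.034,"twist": 0},{"x": 0,"y": 0,"z": -0.046,"twist": 0},{"x": 0,"y": 0,"z": -0.055,"twist": 0},{"x": 0,"y": 0,"z": -0.055,"twist": 0}]'

```text
time: 16.8
tool_pos: [452.7, 197.2, 177.5]
tcp_rot: [3.141, 0.003, -2.924]
contact_force: [0.6, 0.6, -1.2]
grip_width: 28.8
finger_force: 30.0
```

```bash
python3 - <<'E'
from h import *
from plant import bot
o=bot.get_obs(); print(o["tool_pos"],o["contact_force"],o["moment"],o["grip_width"])
c=bot.capture("side"); pickle.dump(c,open("side11.pkl","wb")); G=o["tool_pos"]-[0,0,6]
u,v=proj(c,G); print(u,v); print(mids(c,range(int(v)-14,int(v)+24,2),int(u)-28,int(u)+22,G))
E
```

```text
[452.66098473 197.21043105 177.52204156] [ 0.56668662  0.62761782 -1.21011038] [ 0.04471192 -0.02257555  0.02358588] 28.79294456676865
317.370065323989 210.20019916479313
[[200.  309.4 313.4 462.3 199.3 187.8]
 [202.  308.5 313.2 462.9 199.5 184.6]
 [204.  307.5 313.2 463.5 199.6 181.4]
 [206.  306.4 313.1 464.3 199.8 178.1]
 [208.  305.6 318.7 460.6 199.  174.9]
 [210.  304.8 323.3 457.6 198.3 171.7]
 [212.  303.8 323.  458.4 198.5 168.5]
 [214.  302.8 321.7 459.9 198.8 165.1]
 [216.  302.  320.7 461.1 199.1 161.8]
 [218.  301.3 319.8 462.1 199.3 158.5]
 [220.  301.5 318.7 462.6 199.4 155.2]
 [222.  301.3 317.7 463.4 199.6 151.8]
 [224.  299.6 316.6 465.3 200.  148.4]
 [226.  298.5 314.2 467.8 200.6 145. ]
 [228.  296.3 312.7 470.4 201.1 141.6]
 [230.  295.8 312.2 471.  201.3 138.2]
 [232.  296.7 312.1 470.3 201.1 134.8]]
```

```bash
python3 - <<'E'
from h import *
c=load("side11"); print(edge(c,"L",range(199,219),290,323,75),edge(c,"R",range(212,221),290,330,55),edge(c,"R",range(212,225),290,330,55))
for n,r in (("side8",(range(208,228),range(220,231))),("side5",(range(194,218),range(209,221)))):
    k=load(n); print(n,edge(k,"L",r[0],285,322,75),edge(k,"R",r[1],285,322,55))
g=c["pixels"].max(2).astype(int); print(g[240:264,284:304])
o_G=[452.7,197.2,171.0]
E
```

```text
(np.float64(20.76), np.float64(-0.461), np.float64(0.12)) (np.float64(22.73), np.float64(-0.522), np.float64(0.05)) (np.float64(22.4), np.float64(-0.515), np.float64(0.06))
side8 (np.float64(14.98), np.float64(-0.339), np.float64(0.07)) (np.float64(14.66), np.float64(-0.349), np.float64(0.1))
side5 (np.float64(12.61), np.float64(-0.284), np.float64(0.09)) (np.float64(14.15), np.float64(-0.331), np.float64(0.08))
[[ 89  90  90  88  88  80  84  91 100 111 124 132 142 152 148 139 122 117
  120 127]
 [124 125 124 125 118 101  91  86  80  97 122 140 153 166 166 154 141 126
  108 103]
 [133 133 133 133 133 128 123 119  99 109 132 148 161 174 172 148 146 138
  114 105]
 [129 135 137 137 137 136 135 130 122 127 142 153 162 170 171 155 149 141
  122 111]
 [132 134 139 137 138 139 138 135 127 133 145 154 159 165 163 156 148 138
  119 113]
 [141 146 148 150 147 147 145 139 133 137 146 156 157 160 157 151 142 129
  114 113]
 [166 168 167 167 166 166 158 148 138 141 148 153 155 156 150 144 134 121
  109 112]
 [153 154 154 152 151 153 154 147 139 141 148 150 151 150 144 136 126 112
  103 118]
 [14
[... 656 characters left out ...]
 171 170
  171 173]
 [171 170 171 169 171 172 172 171 168 157 157 165 169 172 170 171 171 171
  171 170]
 [172 170 171 172 171 171 171 172 171 169 169 169 171 170 168 170 170 171
  170 170]
 [170 171 172 171 169 169 171 171 170 170 170 170 171 170 169 171 169 171
  170 170]
 [166 171 172 171 171 170 173 171 170 171 170 170 170 169 171 170 169 169
  169 171]
 [171 171 172 171 173 171 171 171 170 172 170 169 171 171 171 170 171 170
  169 170]
 [170 169 170 171 172 173 171 171 171 172 171 172 171 171 170 171 171 171
  170 169]
 [172 171 172 171 170 173 171 171 173 171 169 172 171 171 171 172 171 170
  171 170]
 [171 172 171 171 170 171 172 171 171 171 171 170 170 170 172 171 171 170
  170 170]]
```

```bash
python3 - <<'E'
from h import *
from plant import bot
o=bot.get_obs(); print(o["tool_pos"],o["contact_force"],o["tcp_rot"])
c=bot.capture("side"); pickle.dump(c,open("side12.pkl","wb")); G=o["tool_pos"]-[0,0,6]
tx=np.array([np.cos(-2.924),np.sin(-2.924),0]); th=np.radians(20.5)
print(edge(c,"L",range(202,220),290,323,75),edge(c,"R",range(213,223),290,330,55))
P=mids(c,range(213,219),290,330,G); print(P)
g=c["pixels"].max(2).astype(int); print(g[250:262,288:300])
A=np.cos(th)*np.array([0,0,1])+np.sin(th)*tx
# axis point -> tip: G-level crossing then 85 mm
m=P[:,3:].mean(0); s=(m[2]-G[2])/A[2]; g0=m-s*A; print("axis at G",g0,"tip",g0-85*A)
for v in(254.7,255.5,256.5): print(v,onplane(c,293.9,v,G))
E
```

```text
[452.19196051 197.06386759 176.59290424] [-1.04455589 -0.66009045 -1.27874968] [ 3.14145814e+00  1.34504766e-03 -2.92388424e+00]
(np.float64(20.03), np.float64(-0.446), np.float64(0.14)) (np.float64(22.42), np.float64(-0.516), np.float64(0.09))
[[213.  304.  323.  458.2 198.4 166.8]
 [214.  303.5 322.4 458.9 198.5 165.1]
 [215.  303.1 321.8 459.5 198.7 163.5]
 [216.  302.8 321.3 460.  198.8 161.8]
 [217.  302.3 320.7 460.8 199.  160.2]
 [218.  301.8 320.2 461.5 199.1 158.5]]
[[171 168 167 167 159 146 137 139 141 135 131 121]
 [171 171 171 170 168 156 128 120 125 124 120 110]
 [170 171 171 172 168 151 110  88 100 120 122 119]
 [172 171 171 171 160 125  86  69  95 141 156 156]
 [173 173 172 170 160 115  75  74 113 155 169 171]
 [171 172 171 171 162 126  95 110 144 163 170 171]
 [171 171 170 171 168 155 141 151 164 168 169 169]
 [171 171 171 172 171 169 165 167 171 170 170 170]
 [170 170 172 172 172 170 170 170 171 169 171 171]
 [171 172 171 171 171 171 170 170 168 170 169 170]
 [172 171 170 172 172 172 172 170 171 169 171 171]
 [172 171 171 172 171 171 171 171 171 172 172 169]]
axis at G [456.91696277 198.10889562 170.59290424] tip [485.98266879 204.5351212   90.97576815]
254.7 [484.69266255 204.24954691  95.04543856]
255.5 [484.64221872 204.23839413  93.62339073]
256.5 [484.57905222 204.22442845  91.84268158]
```

>>> play_rows --commands '[{"x": 0,"y": -0.008,"z": 0,"twist": 0},{"x": 0,"y": -0.025,"z": 0,"twist": 0},{"x": 0,"y": -0.055,"z": 0,"twist": 0},{"x": 0,"y": -0.09,"z": 0,"twist": 0},{"x": 0,"y": -0.13,"z": 0,"twist": 0},{"x": 0,"y": -0.17,"z": 0,"twist": 0},{"x": 0,"y": -0.205,"z": 0,"twist": 0},{"x": 0,"y": -0.225,"z": 0,"twist": 0}]'

```text
time: 17.7
tool_pos: [500.5, -25.8, 175.3]
tcp_rot: [-3.141, -0.001, -2.926]
contact_force: [0.3, -0.1, -1.7]
grip_width: 28.6
finger_force: 30.0
```

>>> play_rows --commands '[{"x": 0,"y": -0.01,"z": 0,"twist": 0},{"x": 0,"y": -0.014,"z": 0,"twist": 0},{"x": 0,"y": -0.015,"z": 0.004,"twist": 0},{"x": 0,"y": -0.015,"z": 0.01,"twist": 0},{"x": 0,"y": -0.015,"z": 0.018,"twist": 0},{"x": 0,"y": -0.015,"z": 0.025,"twist": 0},{"x": 0,"y": -0.015,"z": 0.026,"twist": 0},{"x": 0,"y": -0.015,"z": 0.026,"twist": 0}]'

```text
time: 18.5
tool_pos: [503.6, -37.0, 149.5]
tcp_rot: [3.141, -0.001, -2.923]
contact_force: [-0.5, -0.6, -0.6]
grip_width: 28.4
finger_force: 30.0
```

```bash
python3 - <<'E'
from h import *
from plant import bot
o=bot.get_obs(); print(o["tool_pos"],o["contact_force"],o["tcp_rot"],o["time"])
c=bot.capture("side"); pickle.dump(c,open("side13.pkl","wb")); t=bot.capture("top"); pickle.dump(t,open("top13.pkl","wb"))
G=o["tool_pos"]-[0,0,6]; print(proj(c,G),proj(c,[536.9,-29.8,65]),proj(c,[545.2,-28,41.5]))
f=lambda i,s:cv2.resize(i,s,interpolation=cv2.INTER_CUBIC)
cv2.imwrite("pics/s13.png",np.hstack([f(c["pixels"][165:245,255:335],(560,560)),f(t["pixels"][176:256,268:300],(224,560))])[:,:,::-1])
E
```

```text
[503.58107583 -37.032628   149.50823372] [-0.49438083 -0.63508841 -0.57538811] [ 3.14111953e+00 -7.32118055e-04 -2.92348236e+00] 18.5
[306.53013968 179.45489681] [288.76889531 214.35184036] [284.46696712 224.38667574]
```

View pics/s13.png

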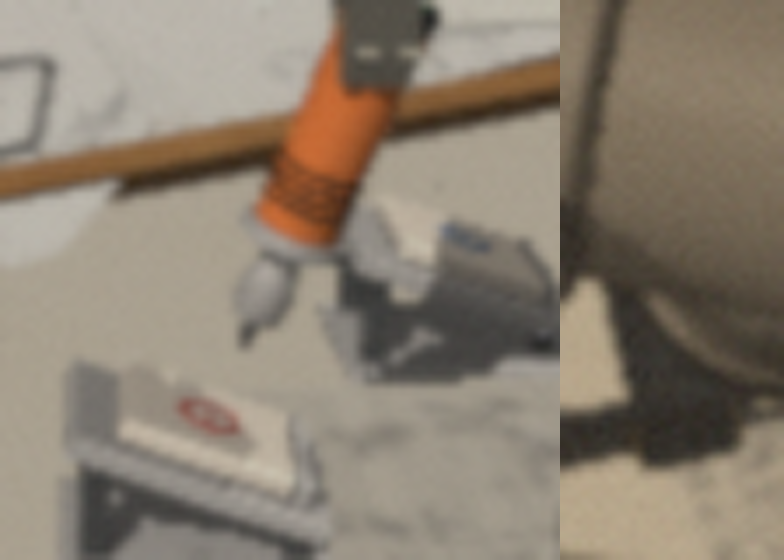

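Side view: the tester leans about 20° with its tip at (290.0,214.3), and the red dot is at (284.9,224.3). The tip is about 25 mm off the face along the normal and roughly 1 px too far toward the robot. The arm hides the spot in the top view.

```bash
python3 - <<'E'
from h import *
c=load("side13"); 
print(edge(c,"L",range(173,187),288,312,75),edge(c,"R",range(179,187),288,316,55))
G=np.array([503.6,-37.0,143.5]); print(mids(c,range(179,188,2),288,316,G))
g=c["pixels"].max(2).astype(int); print(g[206:219,284:297])
for v in(214,214.5): print(onplane(c,289.9,v,G))
p=c["pixels"].astype(int)[...,:]; d=np.clip(p[216:234,274:298,0]-p[216:234,274:298,1]-20,0,None); yy,xx=np.mgrid[216:234,274:298]; print((xx*d).sum()/d.sum(),(yy*d).sum()/d.sum())
# expected pixel path of the tip along normal onto spot
for s in(0,10,25): print(s,proj(c,np.array([545.2,-28,41.5])+s*np.array([-.334,-.0736,.94])))
for d in([1,0,0],[0,1,0],[0,0,1]): print(d,(proj(c,np.array([545.2,-28,41.5])+d)-proj(c,[545.2,-28,41.5])).round(2))
E
```

```text
Traceback (most recent call last):
  File "h.py", line 48, in edge
    pts.append((x0+i+(j-i)*(r[i]-thr)/(r[i]-r[j]),v))
                                            ~^^^
IndexError: index 28 is out of bounds for axis 0 with size 28
```

```bash
python3 - <<'E'
from h import *
c=load("side13"); f=c["pixels"].astype(int); f=f[...,0]-f[...,2]
for v in(172,174,178,180,182,184,186,188,194,197): print(v,f[v,288:320])
G=np.array([503.6,-37.0,143.5])
g=c["pixels"].max(2).astype(int); print(g[206:219,284:297])
for v in(214,214.5): print(onplane(c,289.9,v,G))
p=c["pixels"].astype(int)[...,:]; d=np.clip(p[216:234,274:298,0]-p[216:234,274:298,1]-20,0,None); yy,xx=np.mgrid[216:234,274:298]; print((xx*d).sum()/d.sum(),(yy*d).sum()/d.sum())
for s in(0,10,25): print(s,proj(c,np.array([545.2,-28,41.5])+s*np.array([-.334,-.0736,.94])))
for d in([1,0,0],[0,1,0],[0,0,1]): print(d,(proj(c,np.array([545.2,-28,41.5])+d)-proj(c,[545.2,-28,41.5])).round(2))
print(edge(c,"L",range(173,187),288,312,75))
E
```

```text
172 [ 15  14  14  14  16  15  14  14  13  14  14  15  30  72 105  73  27  15
  18  21  20  16  13  14  19  21  21  22  17  15  15  15]
174 [ 15  15  15  15  14  14  13  13  13  14  17  29  72 119 121  76  31  15
  12  12   9  11  12  11  11  12  14  16  16  13  12  13]
178 [ 14  15  16  16  15  15  16  17  16  23  56 102 135 142 143 131 107  87
  90  99  84  70  61  54  52  58  65  70  74  74  75  74]
180 [ 16  16  17  17  19  21  20  21  31  61 103 132 142 143 144 143 140 137
 129 121 111  98  78  65  69  72  72  66  64  63  58  55]
182 [ 45  46  49  55  63  65  71  78  94 119 135 141 143 144 143 140 136 128
 122 112  99  83  62  44  40  40  36  36  33  29  26  25]
184 [ 77  76  74  73  72  73  72  86 115 133 142 146 147 144 141 135 131 123
 112  99  83  57  37  26  21  23  23  22  23  23  24  25]
186 [ 60  54  51  43  43  46  54  84 120 137 144 146 145 140 137 131 123 111
 102  81  51  31  25  26  25  25  25  25  25  25  25  26]
188 [ 32  28  27  25  28  36  67  95  97 104 125 137 139 135 130 121 113 100
  83  49  31  26  26  26  26  26  25  25  26  25  25  26]
194 [ 24  23  26  59
[... 605 characters left out ...]
  86 113 146 155 160 163 169]
 [168 167 169 168 157 116 103 140 166 167 169 169 169]
 [167 167 169 169 160 131 131 156 167 168 170 169 168]
 [168 168 168 169 166 160 159 167 168 167 169 168 170]
 [168 169 168 170 170 169 169 169 168 169 169 168 168]
 [170 169 168 171 169 168 169 170 169 169 168 169 169]
 [169 169 169 169 169 169 168 169 168 168 170 168 167]]
[534.54963998 -30.15724972  65.92334488]
[534.51279447 -30.16539601  64.7739481 ]
284.1940298507463 224.12935323383084
0 [284.46696712 224.38667574]
10 [286.18858138 220.39366517]
25 [288.79552201 214.34728084]
[1, 0, 0] [-0.46 -0.05]
[0, 1, 0] [-0.09  0.18]
[0, 0, 1] [ 0.01 -0.43]
(np.float64(31.3), np.float64(-0.686), np.float64(1.82))
```

>>> play_rows --commands '[{"x": -0.002,"y": 0.0017,"z": 0,"twist": 0},{"x": -0.003,"y": 0.0017,"z": 0.003,"twist": 0},{"x": -0.0045,"y": 0.0017,"z": 0.007,"twist": 0},{"x": -0.006,"y": 0.0017,"z": 0.011,"twist": 0},{"x": -0.0075,"y": 0.0017,"z": 0.015,"twist": 0},{"x": -0.0085,"y": 0.0017,"z": 0.018,"twist": 0},{"x": -0.0085,"y": 0.0017,"z": 0.018,"twist": 0},{"x": -0.0085,"y": 0.0017,"z": 0.018,"twist": 0}]'

```text
time: 19.4
tool_pos: [511.7, -33.9, 131.8]
tcp_rot: [3.141, -0.0, -2.924]
contact_force: [0.8, -0.4, -0.8]
grip_width: 28.7
finger_force: 30.0
```

```bash
cat > m.py <<'E'
from h import *
from plant import bot
F=[];C=[]
for i in range(4):
    C.append(bot.capture("side")); o=bot.get_obs(); F.append([*o["contact_force"],*o["moment"]])
c=dict(C[0]); im=np.mean([k["pixels"] for k in C],0); c["pixels"]=im
print(o["time"],o["tool_pos"].round(2),"F",np.mean(F,0).round(2),"sd",np.std(F,0)[:3].round(2),o["grip_width"].round(2))
pickle.dump(c,open("last.pkl","wb")); g=im.max(2).astype(int); print(g[214:228,278:294])
E
python3 m.py
```

```text
Traceback (most recent call last):
  File "m.py", line 7, in <module>
    print(o["time"],o["tool_pos"].round(2),"F",np.mean(F,0).round(2),"sd",np.std(F,0)[:3].round(2),o["grip_width"].round(2))
                                                                                                   ^^^^^^^^^^^^^^^^^^^^^
AttributeError: 'float' object has no attribute 'round'
```

```bash
sed -i 's/,o\["grip_width"\].round(2))/)/' m.py; python3 m.py
```

```text
19.8 [511.76 -33.87 132.03] F [ 0.31 -0.29 -1.38  0.04  0.06 -0.01] sd [0.35 0.46 0.76]
[[169 169 169 169 168 164 151 146 150 153 152 144 133 116 117 152]
 [169 169 169 169 169 163 149 144 148 149 144 135 121 110 124 156]
 [169 170 169 169 169 164 149 142 145 142 135 124 110 111 145 163]
 [172 173 171 170 168 167 157 141 137 133 125 113 103 122 154 167]
 [176 175 168 167 169 168 159 130 118 116 115 110 119 147 163 168]
 [157 157 154 159 169 169 152 112  91 109 123 134 151 164 167 167]
 [148 147 148 154 168 165 134  93  92 133 151 157 162 166 165 166]
 [148 147 146 146 150 148 126 101 112 137 150 154 158 159 161 159]
 [148 146 142 133 136 138 131 127 138 136 133 135 143 151 154 156]
 [148 147 141 134 138 144 141 135 130 128 133 139 144 148 149 153]
 [149 148 145 142 142 148 142 140 138 138 153 168 174 174 175 173]
 [152 149 149 147 147 145 140 140 142 140 145 169 183 185 185 184]
 [166 158 155 151 149 147 146 143 139 133 134 153 173 185 186 187]
 [189 187 177 166 161 156 150 147 144 143 142 148 161 180 186 186]]
```

>>> play_rows --commands '[{"x": -0.0004,"y": 0,"z": 0.001,"twist": 0},{"x": -0.0007,"y": 0,"z": 0.002,"twist": 0},{"x": -0.0011,"y": 0,"z": 0.003,"twist": 0},{"x": -0.0015,"y": 0,"z": 0.004,"twist": 0},{"x": -0.0018,"y": 0,"z": 0.005,"twist": 0},{"x": -0.0022,"y": 0,"z": 0.006,"twist": 0},{"x": -0.0027,"y": 0,"z": 0.0075,"twist": 0},{"x": -0.0027,"y": 0,"z": 0.0075,"twist": 0}]'

```text
time: 20.6
tool_pos: [514.4, -33.3, 124.3]
tcp_rot: [3.142, -0.0, -2.924]
contact_force: [-1.3, 0.7, 0.7]
grip_width: 28.9
finger_force: 30.0
```

```bash
python3 m.py
```

```text
20.8 [514.39 -33.31 124.49] F [-0.43 -0.62  0.77  0.01  0.13 -0.02] sd [0.37 0.61 0.46]
[[169 169 169 170 170 166 155 152 161 165 149 128 103 111 146 153]
 [170 169 169 169 168 162 151 156 167 169 158 137 107 114 151 165]
 [169 171 170 169 166 153 149 155 164 162 150 137 117 119 153 167]
 [174 174 170 168 161 148 147 154 157 153 143 129 116 128 156 167]
 [177 179 171 165 159 147 146 151 150 144 134 120 117 147 164 167]
 [163 169 160 158 155 147 145 146 143 136 123 111 121 154 167 168]
 [149 154 151 148 141 137 138 139 133 124 111 111 141 160 166 167]
 [149 148 146 142 137 131 125 122 119 111 102 108 143 158 160 160]
 [148 147 142 134 131 120  98  90  93  97 103 118 138 150 154 155]
 [149 148 141 133 133 122  96  82  91 103 112 121 128 133 136 143]
 [149 148 146 143 141 138 122 111 120 114 112 125 136 141 141 145]
 [152 149 148 148 148 144 136 134 137 131 127 143 165 174 175 176]
 [167 159 154 151 149 148 146 142 138 132 130 147 171 183 186 186]
 [190 187 177 166 161 156 150 147 144 143 142 148 162 180 187 187]]
```

Force and image agree: the tip is on the face and pushed in by about 2.5–3 mm. It sits about 1.5 mm down-slope of the centre. I'll lift off, shift it and press to half travel.

>>> play_rows --commands '[{"x": 0.0009,"y": 0,"z": -0.0025,"twist": 0},{"x": 0.0018,"y": 0,"z": -0.005,"twist": 0},{"x": 0.0007,"y": 0,"z": -0.0054,"twist": 0},{"x": 0.0001,"y": 0,"z": -0.0035,"twist": 0},{"x": -0.0006,"y": 0,"z": -0.0018,"twist": 0},{"x": -0.0013,"y": 0,"z": 0.0001,"twist": 0},{"x": -0.0019,"y": 0,"z": 0.0017,"twist": 0},{"x": -0.0019,"y": 0,"z": 0.0017,"twist": 0}]'

```text
time: 21.6
tool_pos: [516.2, -32.9, 122.6]
tcp_rot: [3.141, -0.0, -2.924]
contact_force: [-0.9, -0.6, 1.7]
grip_width: 28.4
finger_force: 30.0
```

```bash
sed -i 's/range(4)/range(10)/' m.py; python3 m.py; python3 - <<'E'
from h import *
c=load("last"); c["pixels"]=c["pixels"].astype(np.float32); f=c["pixels"][...,0]-c["pixels"][...,2]
for v in range(186,206,2): print(v,f[v,286:318].astype(int))
E
```

```text
22.1 [516.23 -32.87 122.75] F [-1.07 -0.98  1.34 -0.07  0.18 -0.01] sd [0.48 0.29 0.48]
[[169 169 169 170 168 162 155 153 145 122 111 107 117 132 134 128]
 [169 169 170 169 166 154 153 164 168 152 130 106 115 147 158 158]
 [169 169 169 168 162 153 157 166 168 157 140 120 123 153 167 168]
 [172 169 169 165 155 150 156 160 158 148 135 120 124 154 167 168]
 [173 166 163 158 147 148 152 155 150 140 126 115 129 157 167 168]
 [156 153 149 143 140 145 149 149 141 131 116 116 147 164 168 169]
 [148 147 144 136 137 142 144 140 132 119 108 122 153 164 166 166]
 [148 147 145 137 132 133 134 130 121 106 105 132 153 160 160 160]
 [149 147 142 132 122 113 114 112 105  97 104 125 141 150 154 155]
 [149 147 141 133 129 112  98  92  87  92 110 122 129 133 139 152]
 [149 148 145 141 139 136 119 104 100 102 114 128 137 140 149 169]
 [151 148 148 148 148 144 136 131 131 129 128 143 166 174 177 183]
 [166 159 155 151 149 148 145 142 137 132 131 149 176 185 186 187]
 [189 187 177 166 161 156 150 147 145 142 144 160 179 187 188 187]]
186 [ 67  63  60  54  48  45  57  90 118 119  72  29  17  15  13  11  12 
[... 544 characters left out ...]
  24  17  17  18  21  21  25  25  22  20  21  23  24  24]
196 [ 26  28  42  85 126 140 144 146 144 141 138 132 123 115 103  85  54  23
  13  11  11  11  13  19  21  19  18  18  18  19  17  16]
198 [ 26  29  57 112 137 144 146 145 142 137 132 124 114 103  86  50  27  15
  10  11  11  11  11  11  12  12  15  17  18  18  18  13]
200 [ 26  36  72  91 104 126 137 139 137 132 124 115 103  86  57  35  26  15
  10  10  11  12  11   9   7   8  11  14  15  16  17  17]
202 [ 32  54  74  86  91  89  86  89 100 108 106  97  82  56  34  27  23  15
   7   7  10  11  10   9   8   7   8   8  10  11  12  13]
204 [71 94 90 85 90 87 78 75 81 83 72 57 32 21 24 25 23 14  5  3  5  7  9  9
  6  5  5  6  5  6  6  7]
```

```bash
python3 - <<'E'
from h import *
c=load("last")
print(edge(c,"L",range(187,200),280,318,75),edge(c,"R",range(192,201),280,318,55))
G=np.array([516.2,-32.9,116.7]); P=mids(c,range(192,200),280,318,G); print(P[[0,-1]])
m=P[:,3:].mean(0); tx=np.array([np.cos(-2.924),np.sin(-2.924),0]); g=np.array([545.2,-28,41.5])
for th in(19,20,21):
    a=np.radians(th); A=np.cos(a)*np.array([0,0,1])+np.sin(a)*tx; k=m-A*(m[2]-41)/A[2]; print(th,"axis meets z=41 at",k.round(1), proj(c,k).round(1))
E
```

```text
(np.float64(16.65), np.float64(-0.354), np.float64(0.2)) (np.float64(20.52), np.float64(-0.447), np.float64(0.1))
[[192.  290.7 303.5 521.3 -31.8 116.2]
 [199.  288.4 300.6 526.  -30.7 100.6]]
19 axis meets z=41 at [546.6 -26.2  41. ] [283.7 224.9]
20 axis meets z=41 at [547.9 -25.9  41. ] [283.  224.8]
21 axis meets z=41 at [549.2 -25.6  41. ] [282.4 224.8]
```

The measured push is 3.1 N along the normal (half travel is 3 N). The axis meets the face within about 1 mm of the ring centre, the lean is about 19–20°, and the grip is steady at 30 N. Handing in.

```bash
python3 -c "
from plant import bot
print(bot.close_job())"
```

```text
the job is handed in; nothing more can be done
None
```

I handed the job in at 22.1 s with the tester gripped at 30 N and its tip pressed on the red ring at about 3.1 N (half travel is 3 N), an estimated 1 mm from the centre and leaning about 19° against the 20° face; the lean and position are camera estimates, the tester was put back in the dock once to regrasp it before the final pull, and no verdict came back.

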